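# Set the bedside dimmer to its marker

## Robot

A 6-joint arm with a two-finger parallel gripper is mounted at the origin on the work surface. World frame = base frame: x ahead of the robot, y to its left, z up, the work surface at z = 0. Lengths are in m, angles in rad, forces in N, time in s.
With the tool pointing down it reaches from about 0.275 to 1 m from the base axis. Payload 8.4 kg.
Tool frame: the origin (TCP) lies between the finger pads; the fingertips stand 17 mm ahead of it and the grasp point (between the pads) lies 2 mm behind it (arm.tcp_to_tips is the z of the fingertips in the tool frame, in m); z points along the fingers, y is the line along which they close (so a half turn about z gives the same grasp; the last joint's range is limited). The gripper opens to 85 mm and grips with 20 to 120 N. Pads are 22 mm wide; open, the fingers measure 114 mm over their backs; the gripper's body (76 mm by 85 mm) begins 54 mm behind the grasp point. The pads swing forward as they close: fully open they stand 13 mm farther back than shut.
Start: joints at [-0.002, 0.353, 1.633, -0, 1.155, -0.002], TCP at [0.625, -0, 0.212] pointing down, gripper open.
Joint ranges: [-2.63, 2.63], [-0.92, 2.1], [0.06, 2.66], [-1.3, 4.44], [0, 2.69], [-3.02, 3.02]. Speed limits (rad/s): [2.22, 2.22, 2.79, 3.14, 3.14, 3.14].

## Interface

Orientations are given as a unit quaternion [x, y, z, w].
In Python, from station import sensors, viewer, arm gives the robot as it stands.
- The arm moves only by the tool arm_command, never from a script. Its argument "targets" is one flat list of numbers, 5 for each row, row after row: the shift along the tool's x, y, z each as a share of 0.02 m, from -1 to 1, then the turn about the tool's z as a share of 4 degrees, from -1 to 1, then the opening, from 0 (shut) to 1 (fully open). A call has 1 to 5 rows; each row shifts and turns the commanded pose from where the row before left it, along the tool's axes as they then stand; what a row does not reach is not made up. A row lasts 1/12 s, in which the tool goes at most 41.7 mm and 7.16 degrees, less where a joint would pass 70% of its speed; a pose out of reach is approached as far as the arm can. A call with a number of a shift or a turn outside -1 to 1 is refused whole. A call with a gripper value outside its range is refused whole. The fingers move at their own pace and stop on an object; the grip force is fixed at half the most. Time passes only in rows, so rows that do not move let the fingers close. It gives the time, the measured TCP pose, the force, the opening and the grip force at its end, in the units of the state.
- sensors.get_state(): the state, without advancing time (a new reading comes with each control period).
- viewer.get_image(name): name is "scene" or "side" or "wrist"; returns the picture (400x640x3 uint8, red, green, blue); there is no depth.
- viewer.camera_model(name): a dict with "fx", "fy", "cx", "cy" (pixels), "distortion" ([k1, k2, p1, p2, k3] as OpenCV has them; the pictures are not rectified), "rvec" (rotation vector, rad) and "tvec" (3), from world to camera coordinates, as OpenCV has them; the wrist camera has in their place "tool_from_camera" (4x4, takes a point from camera to tool coordinates, whose origin is the TCP and whose axes are the flange's). Camera axes: x right, y down, z forward; pixel columns grow to the right and rows downward; lengths in m; the calibration is good to about 2 mm. A picture is of the moment at which its call begins: read the wrist's pose just before it. camera_model takes no time and is no camera call.
- arm.job_done(): hands the job in; it is judged then, once.
The state is a dict: "time": time; "q": joint angles; "dq": joint speeds; "joint_torque": joint torques, N m; "tool_pos": TCP position; "orientation": TCP orientation; "contact_force": force on the tool from outside, world axes, zero at the start; "moment": the same for the moment, N m; "finger_gap": finger opening in m; "grasp_force": force on a finger pad.
Only numpy, scipy, OpenCV 4.12 (cv2) and the standard library are available. Lean on these libraries where they do the work, as an engineer would, in place of code of your own. Each camera call takes 0.05 s, during which the arm holds its last target. There are 200 camera calls.

## Task

A cup has been left on the bedside control panel, in the way of the dimmer's pointer. Stand it upright on the round coaster and let go of it, setting it down without a bang; then push the pointer round until it points at the small raised marker. Do not knock the cup over, do not shift the marker, and leave the other things where they are.

Things in the scene. Friction and masses are not known exactly. Their poses are not given: they have to be found in the camera images.
- panel: Bedside control panel: a fixed white slab 240 by 240 by 28 mm high. Origin: centre of the underside; the dial's vertical axis passes through it; z up. Turned by up to 0.35 rad. Low grey rocker switches (top 7 mm above the slab) and a tin stand on its -x edge; thin printed ticks near its edge are only decoration
- dial (a joint): Angle of the dimmer dial (rad, 0 to 3.1 between stops). At 0 the pointer points along the panel's +y; it grows clockwise seen from above: at 1.57 it points along the panel's +x. Stiff (0.1 N m of friction, about 2 N at the pointer), stays where it is left. Starts at 0 to 0.35 rad; the cup stands between the pointer and the marker
- dial_tip (a point): Just beyond the pointer's outer end, on its centre line, 78 mm from the dial's axis, 6 mm above the slab
- fin (a point): The pointer: the black dial's one upright radial fin, 10 mm thick, from the axis out to 75 mm, its underside 2 mm and its top 37 mm above the slab; this point is 58 mm from the axis, at the top. Push either flat side outside the dial's disc (radius 34 mm, 10 mm high; boss radius 14, 37 mm high), with closed fingertips about 12 mm above the slab, so that they clear disc and marker
- marker_tip (a point): Just inside the marker's inner end, 78 mm from the dial's axis, 6 mm above the slab; the pointer is set when dial_tip meets this point. The marker is the only raised mark, a dark steel bar 10 mm wide, 8 mm high, lying radially from 81 to 107 mm from the axis, at a dial angle of 1.75 to 2.7 rad, different each time; it is held by strong friction
- cup: Glazed blue ceramic cup without handle, outer radius at the rim 29 mm, narrower at the foot, 85 mm high, open at the top, about 0.18 kg. Origin: centre of its underside; z up. Starts upright on the panel's slab, about 75 mm from the dial's axis
- coaster: Round dark wooden coaster, fixed to the table, radius 52 mm, 5 mm thick. Origin: centre of the underside, on the table top; the cup belongs on its top face. Panel and coaster may change sides
- tin: Bystander: small steel tin 45 by 30 by 16 mm on the panel's -x edge. Origin: centre of the underside
- remote: Bystander: black remote control 150 (its x) by 42 by 18 mm, on the table about 110 mm beside the coaster. Origin: centre of the underside
- notepad: Bystander: notepad 100 by 75 by 12 mm on the table, about 130 mm nearer the robot than the coaster. Origin: centre of the underside
- jar: Bystander: small lidded jar, radius 24 mm, 35 mm high, on the table about 105 mm from the coaster's centre, on its far side. Origin: centre of the underside
- phone: Bystander: black telephone 200 by 66 by 55 mm, on the table's right side. Origin: centre of the underside
- clock: Bystander: wooden bedside clock 50 by 110 by 76 mm, at the far side. Origin: centre of the underside
- book: Bystander: book 200 by 130 by 28 mm, on the table's left side. Origin: centre of the underside
Not all that is in view belongs to the job. Several things have the shape of the cup; the one meant has the colours described above.

How it is judged:
On the way, in this order (a step that is already met when the one before it is completed fails the run):
1. the cup stands upright on the coaster, released (horizontal distance between cup and coaster below 0.025 m and z of cup in the frame of coaster between 0.002 and 0.009 m and angle between cup's own z axis and vertical below 0.1 rad and linear speed of cup below 0.02 m/s and contact force between cup and the fingers below 0.1 N), for 0.2 s.
2. the pointer points at the marker (horizontal distance between dial_tip and marker_tip below 0.007 m), for 0.2 s.
At the end, for the whole second after the job is handed in: The cup stands at rest, upright (within 0.1 rad) on the coaster's top, its centre within 25 mm of the coaster's; the dial is still, with dial_tip within 7 mm (about 5 degrees) of marker_tip (horizontal distance between cup and coaster below 0.025 m and z of cup in the frame of coaster between 0.002 and 0.009 m and angle between cup's own z axis and vertical below 0.1 rad and linear speed of cup below 0.02 m/s and horizontal distance between dial_tip and marker_tip below 0.007 m and velocity of joint dial between -0.02 and 0.02 rad/s); the robot touches nothing.
It fails at once if the cup is knocked over (tilted more than 0.6 rad) (angle between cup's own z axis and vertical above 0.6 rad).
It fails at once if the cup is banged down on the coaster (over 60 N) (contact force between cup and coaster above 60 N).
It fails at once if the marker is shifted by more than 5 mm (distance of marker_tip from where it was at the start of the episode above 0.005 m).
It fails at once if a bystander is shifted by more than 20 mm (distance of any of tin, remote, notepad, jar, phone, clock, book from where it was at the start of the episode above 0.02 m).
It also fails if it takes over 64 s, if anything falls off the work surface, if the arm or the gripper's body presses on something with over 40 N, if the wrist force passes 120 N, or if a joint passes its speed limit or range.

## Working session

There is one attempt and no reset: what is moved stays moved. The work goes in short steps, Python scripts to look and compute and a tool call to move; the robot and the scene stay as the last step left them, time stands still between calls to the robot, and variables do not carry over. Pictures are saved under pics/ and viewed, at most 10 in all, crops included, and the job is handed in when it is done.

Besides the shell and the picture viewer there is one more tool, called after "Request:" in YAML: its name, and indented under it one key for each argument. arm_command: Moves the arm, as the interface text tells. Its arguments: {"type":"object","properties":{"targets":{"type":"array","items":{"type":"number"}}},"required":["targets"]}

```bash
mkdir -p pics; ls
python3 - <<'E'
from station import sensors, viewer, arm
import cv2
s=sensors.get_state(); print(s)
for n in ["scene","side","wrist"]:
    cv2.imwrite(f"pics/{n}0.png",cv2.cvtColor(viewer.get_image(n),cv2.COLOR_RGB2BGR)); print(n,viewer.camera_model(n))
E
```

```text
pics
{'time': 0.0, 'q': array([-2.39698261e-03,  3.53633391e-01,  1.63412744e+00,  1.73779682e-05,
        1.15520044e+00, -2.39728708e-03]), 'dq': array([-0.00193041, -0.00163086, -0.00058908, -0.0022428 , -0.00115413,
        0.00192263]), 'joint_torque': array([-2.03471049e-03, -6.05236173e+01, -3.42063046e+01, -2.62302356e-04,
        9.48130677e-03,  3.61521288e-06]), 'tool_pos': array([6.24502598e-01, 8.83014455e-06, 2.11573779e-01]), 'orientation': array([ 7.07108992e-01,  7.07104239e-01, -4.77085728e-04, -4.90644214e-04]), 'contact_force': array([-0.13608396,  0.16425678,  0.88971229]), 'moment': array([-0.02652227, -0.01829445, -0.01604153]), 'grasp_force': 0.0, 'finger_gap': 0.08529523309097478}
scene {'fx': 495.156987000565, 'fy': 495.156987000565, 'cx': 318.02543865893347, 'cy': 194.9005456624317, 'distortion': array([-0.04108226,  0.        ,  0.        ,  0.        ,  0.        ]), 'rvec': array([ 1.81233228,  1.46385634, -0.74806667]), 'tvec': array([-0.14586167, -0.27444208,  1.88727212])}
side {'fx': 386.44806868170014, 'fy': 386.44806868170014, 'cx': 314.21019219841634, 'cy': 199.2224127837792, 'distortion': array([-0.05983242,  0.        ,  0.        ,  0.        ,  0.        ]), 'rvec': array([ 0.31807657, -2.70286143,  1.31097082]), 'tvec': array([0.54701764, 0.14874876, 1.0546471 ])}
wrist {'fx': 303.8475920915566, 'fy': 303.8475920915566, 'cx': 322.5957773138, 'cy': 200.41253489832405, 'distortion': array([-0.02761298,  0.        ,  0.        ,  0.        ,  0.        ]), 'tool_from_camera': array([[ 7.31341202e-04, -9.54136796e-01, -2.99370071e-01,
         7.77496264e-02],
       [ 9.99999591e-01,  5.38724292e-04,  7.25938411e-04,
        -8.95382107e-04],
       [-5.31366620e-04, -2.99370480e-01,  9.54136800e-01,
        -1.61510225e-01],
       [ 0.00000000e+00,  0.00000000e+00,  0.00000000e+00,
         1.00000000e+00]])}
```

View pics/scene0.png

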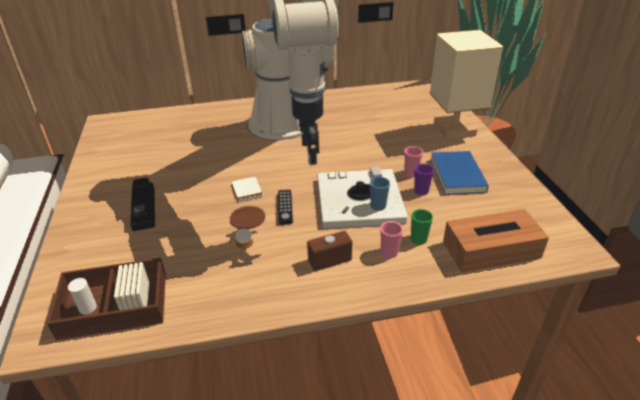

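View pics/side0.png

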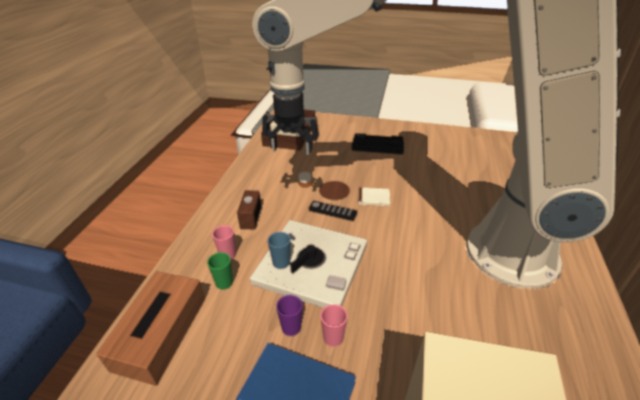

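View pics/wrist0.png

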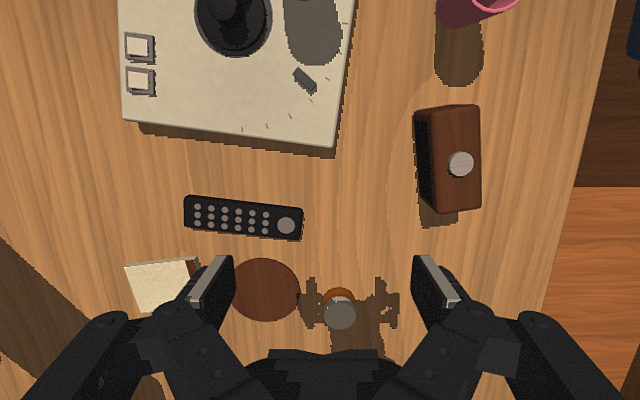

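```bash
cat > h.py <<'E'
import numpy as np, cv2
from scipy.spatial.transform import Rotation as R
from station import sensors, viewer, arm
def cam(n,s=None):
    m=viewer.camera_model(n); K=np.array([[m['fx'],0,m['cx']],[0,m['fy'],m['cy']],[0,0,1.]])
    if n=='wrist':
        s=s or sensors.get_state(); T=np.eye(4); T[:3,:3]=R.from_quat(s['orientation']).as_matrix(); T[:3,3]=s['tool_pos']
        W=T@m['tool_from_camera']; Rw,o=W[:3,:3],W[:3,3]
    else:
        Rc=cv2.Rodrigues(m['rvec'])[0]; Rw=Rc.T; o=-Rc.T@m['tvec']
    return K,m['distortion'],Rw,o
def ray(c,p):
    K,d,Rw,o=c
    u=cv2.undistortPoints(np.float64(p).reshape(-1,1,2),K,d).reshape(-1,2)
    v=np.c_[u,np.ones(len(u))]@Rw.T
    return o,v/np.linalg.norm(v,axis=1)[:,None]
def onz(c,p,z):
    o,v=ray(c,p); return o+v*((z-o[2])/v[:,2])[:,None]
def tri(c1,p1,c2,p2):
    o1,v1=ray(c1,p1);o2,v2=ray(c2,p2); v1,v2=v1[0],v2[0]
    t=np.linalg.lstsq(np.c_[v1,-v2],o2-o1,rcond=None)[0]
    a,b=o1+t[0]*v1,o2+t[1]*v2; return (a+b)/2,np.linalg.norm(a-b)
def grab(n,f):
    s=sensors.get_state(); im=cv2.cvtColor(viewer.get_image(n),cv2.COLOR_RGB2BGR); cv2.imwrite('pics/'+f,im); return s,im
E
python3 - <<'E'
from h import *
c=cam('wrist')
print(onz(c,[[304,80],[333,148],[122,118]],.03), onz(c,[[265,290]],.005))
print(onz(cam('scene'),[[379,207]],.028),onz(cam('side'),[[280,265]],.028))
print(onz(cam('scene'),[[247,217]],.005),onz(cam('side'),[[334,190]],.005))
E
```

```text
[[0.60404315 0.10345213 0.03      ]
 [0.63545373 0.03179899 0.03      ]
 [0.40182181 0.06538716 0.03      ]] [[ 0.54296721 -0.16981436  0.005     ]]
[[0.61069125 0.20256654 0.028     ]] [[0.60296065 0.20801657 0.028     ]]
[[ 0.54276183 -0.172931    0.005     ]] [[ 0.53767059 -0.17049324  0.005     ]]
```

Request:
arm_command:
  targets: [1, -0.4, -0.5, 0, 1, 1, -0.4, -0.5, 0, 1, 1, -0.4, -0.5, 0, 1, 1, -0.4, -0.5, 0, 1, 1, -0.4, -0.5, 0, 1]

```text
time: 0.57
tool_pos: [0.5843, 0.1008, 0.2624]
orientation: [0.707, 0.707, -0.0, -0.0]
contact_force: [-0.5, 0.1, -0.0]
finger_gap: 0.0856
grasp_force: 0.0
```

Run:
```python
from h import *
s,im=grab('wrist','w1.png'); print(s['tool_pos'],s['orientation'],s['dq'].round(3))
import pickle; pickle.dump((s,im),open('w1.pkl','wb'))
```

```text
[0.58433449 0.1007585  0.26243486] [ 7.07183262e-01  7.07030227e-01 -2.58185494e-04 -1.61458141e-04] [ 0.425 -0.19  -0.019  0.001  0.205  0.421]
```

Request:
arm_command:
  targets: [1, -0.2, 0, 0, 1, 1, 0, 0, 0, 1, 1, 0, 0, 0, 1, 0.5, 0, 0, 0, 1, 0, 0, 0, 0, 1]

```text
time: 1.03
tool_pos: [0.5808, 0.1715, 0.262]
orientation: [0.706, 0.708, -0.0, -0.0]
contact_force: [-0.6, 0.2, 0.3]
finger_gap: 0.0852
grasp_force: 0.0
```

Run:
```python
from h import *
s,im=grab('wrist','w2.png'); print(s['tool_pos'],s['orientation'],s['dq'].round(3))
import pickle; pickle.dump((s,im),open('w2.pkl','wb'))
```

```text
[0.58084525 0.17154641 0.26195431] [ 7.06455314e-01  7.07757603e-01 -4.39759713e-05 -2.49711146e-04] [-0.035 -0.008  0.011 -0.02   0.004 -0.031]
```

View pics/w2.png

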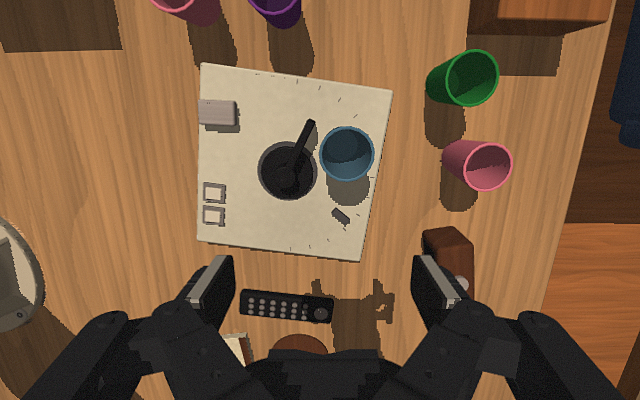

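```bash
cat > meas.py <<'E'
from h import *
import pickle
C=[];P={}
for f in ['w1.pkl','w2.pkl']:
    s,im=pickle.load(open(f,'rb')); C.append(cam('wrist',s)); hsv=cv2.cvtColor(im,cv2.COLOR_BGR2HSV)
    H,S,V=cv2.split(hsv)
    # panel: low saturation, bright
    m=((S<60)&(V>120)).astype(np.uint8)*255
    m=cv2.morphologyEx(m,cv2.MORPH_CLOSE,np.ones((5,5)));m=cv2.morphologyEx(m,cv2.MORPH_OPEN,np.ones((5,5)))
    cs=cv2.findContours(m,cv2.RETR_EXTERNAL,cv2.CHAIN_APPROX_NONE)[0]; c=max(cs,key=cv2.contourArea)
    h=cv2.convexHull(c); q=cv2.approxPolyDP(h,0.03*cv2.arcLength(h,True),True)
    print(f,'panel',q.reshape(-1,2).tolist(),cv2.contourArea(h))
    b=((H>95)&(H<112)&(S>70)&(V>40)).astype(np.uint8)*255
    b[:, 480:]=0
    b=cv2.morphologyEx(b,cv2.MORPH_OPEN,np.ones((3,3)))
    cs=cv2.findContours(b,cv2.RETR_EXTERNAL,cv2.CHAIN_APPROX_NONE)[0]; c=max(cs,key=cv2.contourArea)
    print('cup',cv2.contourArea(c),cv2.fitEllipse(cv2.convexHull(c)),cv2.boundingRect(c))
    # dark: dial + marker inside panel
    pm=np.zeros_like(m); cv2.fillConvexPoly(pm,h,255)
    d=((V<75)&(pm>0)&(S<120)).astype(np.uint8)
    n,l,st,ce=cv2.connectedComponentsWithStats(d)
    for i in range(1,n):
        if st[i,4]>25: print('dark',st[i].tolist(),ce[i].round(1).tolist())
    cv2.imwrite('pics/dbg_%s.png'%f[:2],np.hstack([d*255,b]))
E
python3 meas.py
python3 - <<'E'
import cv2
im=cv2.imread('pics/w2.png')[55:275,190:400]; cv2.imwrite('pics/c2.png',cv2.resize(im,None,fx=2.7,fy=2.7,interpolation=cv2.INTER_CUBIC))
E
```

```text
w1.pkl panel [[191, 0], [392, 28], [359, 214], [189, 192]] 36810.5
cup 1567.0 ((344.19305419921875, 79.91287994384766), (58.21192932128906, 62.46295928955078), 7.71286153793335) (315, 49, 59, 63)
dark [192, 39, 38, 26, 121] [220.5, 56.3]
dark [254, 53, 60, 95, 3136] [285.1, 110.9]
dark [318, 52, 53, 52, 2081] [343.4, 77.3]
dark [330, 160, 19, 15, 26] [338.7, 168.5]
w2.pkl panel [[203, 63], [391, 91], [359, 260], [205, 240]] 31545.0
cup 1008.5 ((346.107177734375, 153.5957794189453), (54.32501983642578, 55.14775085449219), 14.625358581542969) (319, 127, 55, 55)
dark [234, 102, 3, 24, 47] [235.4, 113.7]
dark [259, 119, 58, 80, 2586] [289.3, 168.0]
dark [322, 129, 50, 43, 1360] [345.5, 147.5]
dark [265, 142, 29, 10, 42] [279.2, 144.0]
dark [332, 208, 18, 18, 60] [340.9, 216.0]
```

View pics/c2.png

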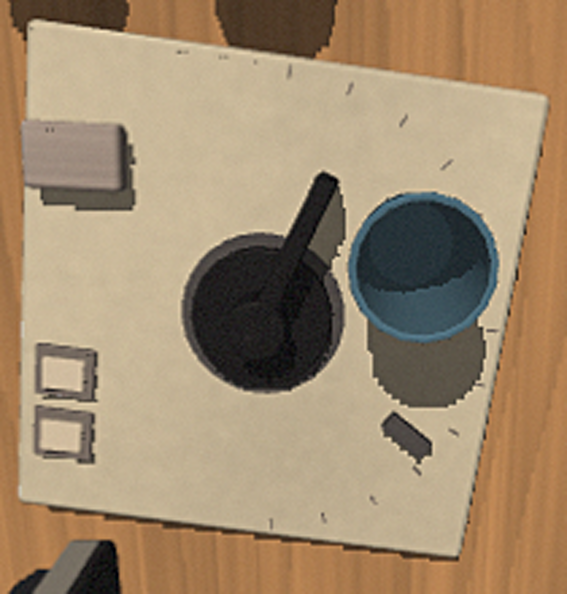

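```bash
cat >> meas.py <<'E'
print('---')
E
python3 - <<'E'
from h import *
import pickle
s1,_=pickle.load(open('w1.pkl','rb'));s2,_=pickle.load(open('w2.pkl','rb'));c1=cam('wrist',s1);c2=cam('wrist',s2)
q=onz(c2,[[201.1,62.4],[393,91],[360.4,261.3],[197.4,240.2]],.028); print(q.round(4)); ce=q.mean(0)
print('sides',[np.linalg.norm(q[i]-q[(i+1)%4]).round(4) for i in range(4)],'centre',ce)
print('corner z',tri(c1,[392,28],c2,[393,91]),tri(c1,[359.5,214.5],c2,[360.4,261.3]))
ex=(q[1]-q[0]+q[2]-q[3]);ey=(q[0]-q[3]+q[1]-q[2]);print('yaw',np.arctan2(ex[1],ex[0]),np.arctan2(-ey[0],ey[1]))
yaw=(np.arctan2(ex[1],ex[0])+np.arctan2(-ey[0],ey[1]))/2
rim=tri(c1,[344.2,79.9],c2,[346.5,153.6]);print('cup rim',rim)
for c,p in((c1,[344.2,79.9]),(c2,[346.5,153.6])):print(onz(c,p,.113))
print('rim r',np.linalg.norm(onz(c2,[[319.5,153.5],[374,153.5]],.113)[0]-onz(c2,[[319.5,153.5],[374,153.5]],.113)[1])/2)
print('marker tri',tri(c1,[338.8,168.5],c2,[340.8,216.2]))
for p,z in(([340.8,216.2],.034),([311,122],.062)):
  for d in [0]:
    v=onz(c2,p,z)[0]-ce; a=np.arctan2(v[0],v[1])+yaw; print('rad',np.hypot(v[0],v[1]),'dialangle',a, v+ce)
print('coaster',tri(cam('scene'),[247,217],cam('side'),[334,190]))
# dial disc centre check
print('disc',onz(c2,[287.5,170.7],.038))
E
```

```text
[[0.4334 0.2992 0.028 ]
 [0.6666 0.2667 0.028 ]
 [0.6356 0.0324 0.028 ]
 [0.4013 0.0652 0.028 ]]
sides [np.float64(0.2354), np.float64(0.2363), np.float64(0.2365), np.float64(0.2362)] centre [0.53423018 0.16587145 0.028     ]
corner z (array([0.66661164, 0.26682001, 0.02332078]), np.float64(0.0019338155428706494)) (array([0.63414492, 0.03661732, 0.03569059]), np.float64(0.0007259671948838431))
yaw -0.1387697044209331 -0.1338050714411756
cup rim (array([0.60441661, 0.20198482, 0.11197479]), np.float64(0.0002728899680348442))
[[0.60421197 0.2018994  0.113     ]]
[[0.60447205 0.20214655 0.113     ]]
rim r 0.02787233410273728
marker tri (array([0.6066372 , 0.09389206, 0.00512191]), np.float64(0.0007896389934819162))
rad 0.09370584942478137 dialangle 2.146727305190945 [0.60515745 0.10463332 0.034     ]
rad 0.07258957999154048 dialangle 0.3254097225141643 [0.56656653 0.23086074 0.062     ]
coaster (array([ 0.53858263, -0.17325978,  0.00224893]), np.float64(0.0012033442016423687))
disc [[0.53482722 0.16849893 0.038     ]]
```

Request:
arm_command:
  targets: [0.75, 0.6, 0, 0, 1, 0.75, 0.6, 0.5, 0, 1, 0, 0, 1, 0, 1, 0, 0, 1, 0, 1, 0, 0, 1, 0, 1]

```text
time: 1.5
tool_pos: [0.6053, 0.1988, 0.1914]
orientation: [0.707, 0.707, -0.0, 0.0]
contact_force: [0.8, -0.2, 0.2]
finger_gap: 0.0853
grasp_force: 0.0
```

Request:
arm_command:
  targets: [0, 0, 1, 0, 1, 0, 0, 1, 0, 1, 0, 0, 1, 0, 1, 0, 0, 0, 0, 1, 0, 0, 0, 0, 1]

```text
time: 1.92
tool_pos: [0.6044, 0.1987, 0.1315]
orientation: [0.707, 0.707, -0.001, -0.0]
contact_force: [0.1, 1.6, 0.2]
finger_gap: 0.0856
grasp_force: 0.0
```

Run:
```python
from h import *
s,im=grab('wrist','w3.png'); print(s['tool_pos'],s['contact_force'])
```

```text
[0.60442812 0.19865676 0.13151367] [0.1341297  1.64599175 0.20427647]
```

View pics/w3.png

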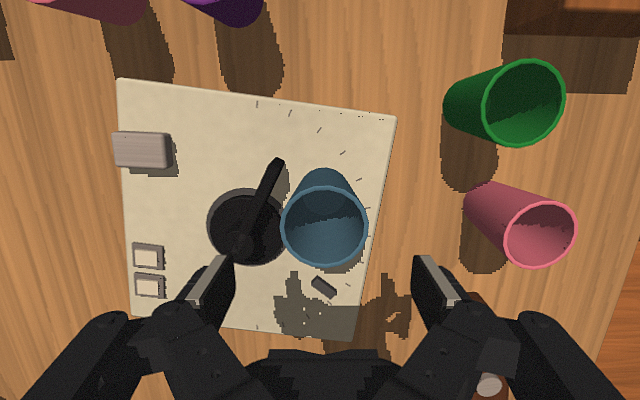

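Request:
arm_command:
  targets: [0.15, 0, 1, 0, 1, 0, 0, 1, 0, 1, 0, 0, 0, 0, 1, 0, 0, 0, 0, 0, 0, 0, 0, 0, 0]

```text
time: 2.38
tool_pos: [0.6061, 0.2031, 0.0941]
orientation: [0.707, 0.707, 0.001, 0.0]
contact_force: [0.0, 0.3, 0.4]
finger_gap: 0.064
grasp_force: 0.0
```

Request:
arm_command:
  targets: [0, 0, 0, 0, 0, 0, 0, 0, 0, 0, 0, 0, 0, 0, 0, 0, 0, 0, 0, 0, 0, 0, 0, 0, 0]

```text
time: 2.8
tool_pos: [0.6051, 0.203, 0.0926]
orientation: [0.707, 0.707, 0.0, 0.0]
contact_force: [-0.0, -0.6, 0.0]
finger_gap: 0.0011
grasp_force: 0.0
```

Run:
```python
from h import *
s,im=grab('wrist','w4.png'); s2,b=grab('side','s4.png'); 
cv2.imwrite('pics/m4.png',np.vstack([cv2.resize(im[:,100:540],(660,600))[:320],cv2.resize(b[200:320,200:420],(513,280)).copy() if 0 else cv2.copyMakeBorder(cv2.resize(b[200:320,200:420],(513,280)),0,0,0,147,0)]))
print(s['tool_pos'],s['contact_force'],s['finger_gap'])
```

```text
[0.60513694 0.20304201 0.09260695] [-0.02581876 -0.63652928  0.01031885] 0.0011256306199490505
```

View pics/m4.png

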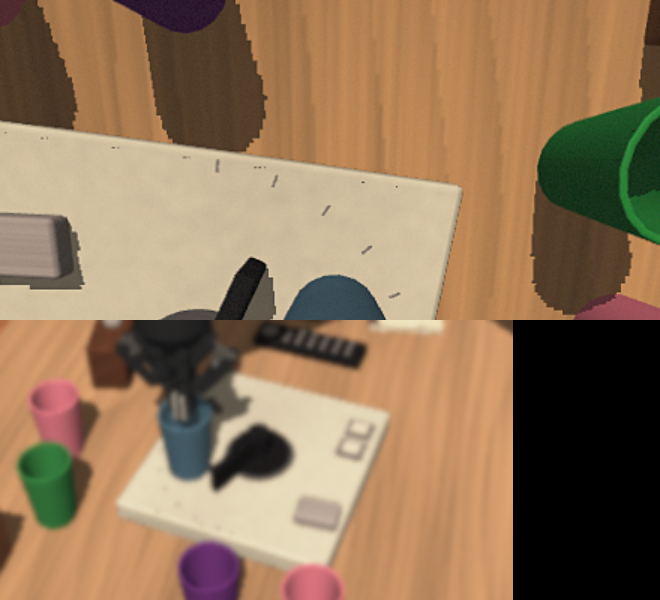

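Run:
```python
from h import *
import pickle
from types import SimpleNamespace
s2,_=pickle.load(open('w2.pkl','rb'))
s3=dict(tool_pos=np.array([0.60442812,0.19865676,0.13151367]),orientation=np.array([.707107,.707107,-.0005,0]))
c3=cam('wrist',s3);c2=cam('wrist',s2)
print(onz(c3,[324,226.5],.113),tri(c2,[346.5,153.6],c3,[324,226.5]))
now=sensors.get_state()
# project TCP and tips into side and scene
for n in('side','scene'):
    m=viewer.camera_model(n);K=cam(n)[0]
    T=R.from_quat(now['orientation']).as_matrix()
    pts=np.array([now['tool_pos'],now['tool_pos']+T[:,2]*.017,[.6044,.202,.113],[.6044,.202,.028]])
    print(n,cv2.projectPoints(pts,m['rvec'],m['tvec'],K,m['distortion'])[0].reshape(-1,2).round(1).tolist())
_,a=grab('side','x.png');_,b=grab('scene','y.png')
for im,roi in((a,(200,200,420,320)),(b,(340,150,420,230))):
    h=cv2.cvtColor(im,cv2.COLOR_BGR2HSV);x0,y0,x1,y1=roi
    k=(cv2.inRange(h,(95,60,30),(112,255,255)))[y0:y1,x0:x1]
    n,l,st,ce=cv2.connectedComponentsWithStats(k);i=1+np.argmax(st[1:,4]);print(st[i]+[x0,y0,0,0,0],ce[i]+[x0,y0])
for f in('side0','scene0'):
    im=cv2.imread(f'pics/{f}.png');roi=(200,200,420,320) if f=='side0' else (340,150,420,230)
    h=cv2.cvtColor(im,cv2.COLOR_BGR2HSV);x0,y0,x1,y1=roi
    k=(cv2.inRange(h,(95,60,30),(112,255,255)))[y0:y1,x0:x1]
    n,l,st,ce=cv2.connectedComponentsWithStats(k);i=1+np.argmax(st[1:,4]);print(f,st[i]+[x0,y0,0,0,0],ce[i]+[x0,y0])
g=cv2.resize(a[215:295,240:320],(560,560),interpolation=cv2.INTER_CUBIC);cv2.imwrite('pics/z.png',g)
```

```text
[[0.60456556 0.20245876 0.113     ]] (array([0.60456889, 0.20196064, 0.11178724]), np.float64(5.988890240368182e-06))
side [[278.0, 245.9], [278.5, 250.7], [277.7, 239.7], [280.2, 263.2]]
scene [[379.9, 187.8], [379.5, 192.6], [379.9, 181.7], [378.2, 205.7]]
[269 234  21  33 457] [280.28884026 251.1356674 ]
[369 178  20  32 431] [377.98607889 193.86078886]
side0 [269 233  21  34 557] [279.67145422 248.78994614]
scene0 [369 177  20  33 498] [378.28714859 192.06024096]
```

View pics/z.png

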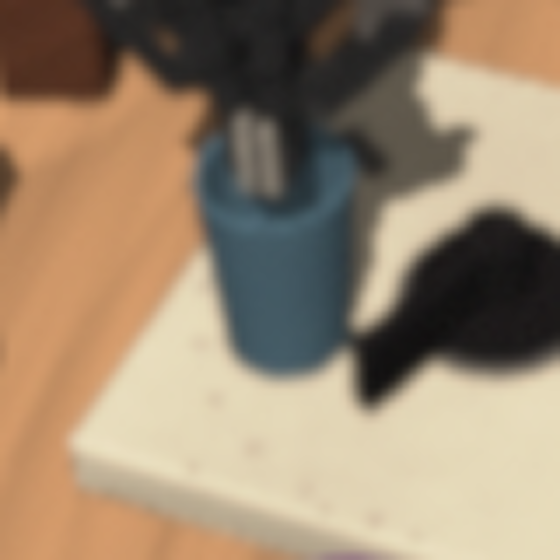

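Request:
arm_command:
  targets: [0, 0, -0.5, 0, 0, 0, 0, -0.5, 0, 0, 0, 0, -1, 0, 0, 0, 0, -1, 0, 0, 0, 0, -1, -1, 1]

```text
time: 3.42
tool_pos: [0.6052, 0.203, 0.1743]
orientation: [0.682, 0.731, 0.0, 0.0]
contact_force: [0.2, 0.2, 0.2]
finger_gap: 0.0108
grasp_force: 0.0
```

Request:
arm_command:
  targets: [0, 0, 0, -1, 1, 0, 0, 0, -1, 1, 0, 0, 0, -1, 1, 0, 0, 0, -1, 1, 0, 0, 0, -1, 1]

```text
time: 3.83
tool_pos: [0.6054, 0.2031, 0.1738]
orientation: [0.543, 0.84, 0.001, 0.0]
contact_force: [0.0, 0.4, 0.0]
finger_gap: 0.0724
grasp_force: 0.0
```

Request:
arm_command:
  targets: [0, 0, 0, -1, 1, 0, 0, 0, -1, 1, 0, 0, 0, -1, 1, 0, 0, 0, -1, 1, 0, 0, 0, -1, 1]

```text
time: 4.25
tool_pos: [0.6054, 0.2031, 0.1736]
orientation: [0.389, 0.921, 0.0, 0.0]
contact_force: [-0.2, -0.4, -0.8]
finger_gap: 0.0854
grasp_force: 0.0
```

Request:
arm_command:
  targets: [0, 0, 0, -1, 1, 0, 0, 0, -1, 1, 0, 0, 0, -1, 1, 0, 0, 0, -1, 1, 0, 0, 0, -1, 1]

```text
time: 4.67
tool_pos: [0.6054, 0.2031, 0.1737]
orientation: [0.223, 0.975, 0.0, 0.001]
contact_force: [-0.6, -0.3, -0.5]
finger_gap: 0.0853
grasp_force: 0.0
```

Run:
```python
from h import *
print('tips',arm.tcp_to_tips)
s,im=grab('wrist','w5.png');c=cam('wrist',s);T=R.from_quat(s['orientation']).as_matrix();print(s['tool_pos'],s['finger_gap'],T.round(3))
h=cv2.cvtColor(im,cv2.COLOR_BGR2HSV);k=cv2.inRange(h,(95,60,30),(112,255,255))
n,l,st,ce=cv2.connectedComponentsWithStats(k)
for i in range(1,n):
    if st[i,4]>300: print(st[i],ce[i])
```

```text
tips 0.017
[0.60537996 0.20313008 0.17366603] 0.08526454566308551 [[-0.9    0.435  0.001]
 [ 0.435  0.9    0.   ]
 [-0.001  0.001 -1.   ]]
[ 505    0  135   46 2915] [561.8373928   13.77941681]
[ 283  162   73   81 4274] [318.50421151 204.58352831]
[ 576  321   64   79 2351] [616.30497661 357.45937899]
[471 371  45  29 820] [492.7695122  388.34878049]
```

View pics/w5.png

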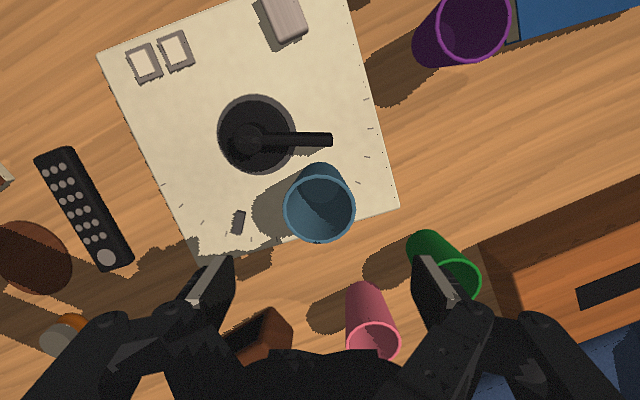

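Run:
```python
from h import *
import pickle
s=sensors.get_state();c=cam('wrist',s);s2,_=pickle.load(open('w2.pkl','rb'))
p=[319.5,209]
print(onz(c,p,.112),tri(cam('wrist',s2),[346.5,153.6],c,p))
T=R.from_quat(s['orientation']).as_matrix()
print('tool delta',T.T@(tri(cam('wrist',s2),[346.5,153.6],c,p)[0]-s['tool_pos']))
print('coaster',onz(c,[32,258],.005))
# fingertips: where do pad corners project to tool-frame at y=+-.0427
o,v=ray(c,[[232,258],[413,258],[425,256],[463,300],[452,308],[222,256]])
for vi in v:
    a=T.T@vi;b=T.T@(o-s['tool_pos']);
    for y in(.0427,): t=(np.sign(a[1])*y-b[1])/a[1];print((b+t*a).round(4))
```

```text
[[0.60406398 0.20202197 0.112     ]] (array([0.60678726, 0.20061719, 0.10319244]), np.float64(3.268258432871785e-05))
tool delta [-0.0023077  -0.0016978   0.07042689]
coaster [[ 0.54132041 -0.16644923  0.005     ]]
[ 0.008  -0.0427 -0.0313]
[ 0.0103  0.0427 -0.0355]
[ 0.019   0.0427 -0.0501]
[ 0.0225  0.0427 -0.0846]
[ 0.0153  0.0427 -0.0788]
[ 0.0158 -0.0427 -0.044 ]
```

Run:
```python
from h import *
m=viewer.camera_model('wrist');K=cam('wrist')[0];W=np.linalg.inv(m['tool_from_camera'])
def pr(p):
    p=np.array(p);q=p@W[:3,:3].T+W[:3,3];return cv2.projectPoints(q,np.zeros(3),np.zeros(3),K,m['distortion'])[0].reshape(-1,2).round(0).tolist()
print('open',pr([[.011,.0427,.004],[-.011,.0427,.004],[.011,.0427,-.033]]))
print('shut',pr([[.011,0,.017],[-.011,0,.017],[.011,0,0],[.011,0,-.01],[.011,0,-.02]]))
im=cv2.imread('pics/w4.png')
for r in range(200,340,6): print(r,im[r,295:350:6].tolist())
```

```text
open [[394.0, 225.0], [391.0, 258.0], [412.0, 254.0]]
shut [[321.0, 217.0], [321.0, 249.0], [321.0, 227.0], [321.0, 234.0], [321.0, 242.0]]
200 [[136, 162, 175], [84, 74, 52], [86, 77, 56], [85, 76, 56], [87, 77, 56], [84, 75, 55], [82, 73, 54], [81, 74, 54], [75, 70, 52], [58, 46, 28]]
206 [[77, 67, 50], [84, 75, 57], [85, 76, 56], [85, 76, 58], [88, 79, 60], [85, 76, 59], [85, 77, 56], [81, 73, 51], [80, 70, 52], [73, 67, 50]]
212 [[79, 72, 54], [81, 71, 48], [88, 79, 60], [87, 80, 58], [85, 77, 59], [86, 80, 59], [83, 75, 55], [83, 73, 58], [78, 71, 53], [75, 68, 50]]
218 [[80, 73, 55], [125, 112, 80], [125, 114, 82], [116, 103, 77], [113, 101, 75], [116, 100, 75], [118, 106, 77], [127, 111, 83], [131, 119, 85], [75, 66, 45]]
224 [[116, 103, 75], [49, 44, 35], [58, 54, 43], [63, 57, 45], [59, 55, 40], [61, 54, 45], [59, 52, 42], [59, 53, 39], [52, 45, 29], [116, 105, 77]]
230 [[52, 45, 35], [50, 44, 33], [56, 48, 33], [63, 57, 41], [60, 54, 38], [60, 55, 46], [58, 51, 36], [54, 46, 34], [55, 45, 39], [53, 47, 37]]
236 [[50, 48, 36], [53, 47, 39], [48, 42, 31], [46, 42, 33], [56, 4
[... 1903 characters left out ...]
34, 33], [31, 32, 34], [15, 11, 23], [30, 26, 29], [41, 41, 47], [35, 37, 36], [34, 33, 31], [29, 30, 32], [32, 31, 33]]
320 [[35, 37, 37], [40, 36, 36], [31, 31, 32], [21, 15, 23], [24, 30, 29], [43, 42, 49], [33, 35, 37], [30, 29, 30], [36, 35, 33], [39, 38, 38]]
326 [[33, 32, 34], [35, 34, 35], [21, 21, 28], [23, 21, 18], [77, 91, 97], [39, 34, 38], [44, 46, 44], [29, 23, 26], [36, 34, 35], [37, 34, 36]]
332 [[41, 41, 39], [38, 40, 35], [25, 22, 16], [19, 18, 19], [71, 84, 91], [71, 83, 90], [42, 44, 43], [27, 25, 28], [37, 41, 40], [39, 38, 40]]
338 [[38, 35, 34], [34, 36, 37], [16, 18, 18], [20, 19, 21], [75, 88, 93], [71, 85, 92], [21, 19, 23], [26, 28, 27], [39, 36, 36], [40, 38, 38]]
```

Request:
arm_command:
  targets: [0, -0.07, 1, 0, 1, 0, 0, 1, 0, 1, 0, 0, 1, 0, 1, 0, 0, 1, 0, 1, 0, 0, 0, 0, 1]

```text
time: 5.13
tool_pos: [0.6023, 0.201, 0.0895]
orientation: [0.226, 0.974, -0.001, -0.002]
contact_force: [-1.6, 0.1, -0.8]
finger_gap: 0.0853
grasp_force: 0.0
```

Request:
arm_command:
  targets: [0, 0, 0.6, 0, 1, 0, 0, 0.5, 0, 1, 0, 0, 0, 0, 1]

```text
time: 5.38
tool_pos: [0.6038, 0.2015, 0.0692]
orientation: [0.225, 0.974, -0.0, -0.001]
contact_force: [-1.4, 0.2, -0.5]
finger_gap: 0.0854
grasp_force: 0.0
```

Run:
```python
from h import *
s,im=grab('wrist','w6.png');_,a=grab('side','s6.png');_,b=grab('scene','c6.png')
T=R.from_quat(s['orientation']).as_matrix();print(s['tool_pos'],s['contact_force'])
for n in('side','scene'):
    m=viewer.camera_model(n)
    pts=np.array([s['tool_pos']+T@np.array(p) for p in[[0,.0427,.004],[0,-.0427,.004],[0,.0427,-.033],[0,-.0427,-.033]]])
    print(n,cv2.projectPoints(pts,m['rvec'],m['tvec'],cam(n)[0],m['distortion'])[0].reshape(-1,2).round(1).tolist())
A=cv2.resize(a[205:285,235:325],(540,480),interpolation=cv2.INTER_CUBIC);W=cv2.resize(im[150:350,160:480],(512,320));
B=cv2.resize(b[150:220,340:420],(256,224),interpolation=cv2.INTER_CUBIC)
o=np.zeros((600,800,3),np.uint8);o[:480,:540]=A;o[:224,544:]=B;o[280:600,288:]=W;cv2.imwrite('pics/m6.png',o)
```

```text
[0.60381277 0.20154955 0.06922067] [-1.42436314  0.23003505 -0.51441575]
side [[267.5, 262.9], [290.8, 243.9], [266.0, 252.4], [289.9, 233.5]]
scene [[393.7, 197.4], [363.8, 193.3], [394.7, 186.8], [364.4, 182.8]]
```

View pics/m6.png

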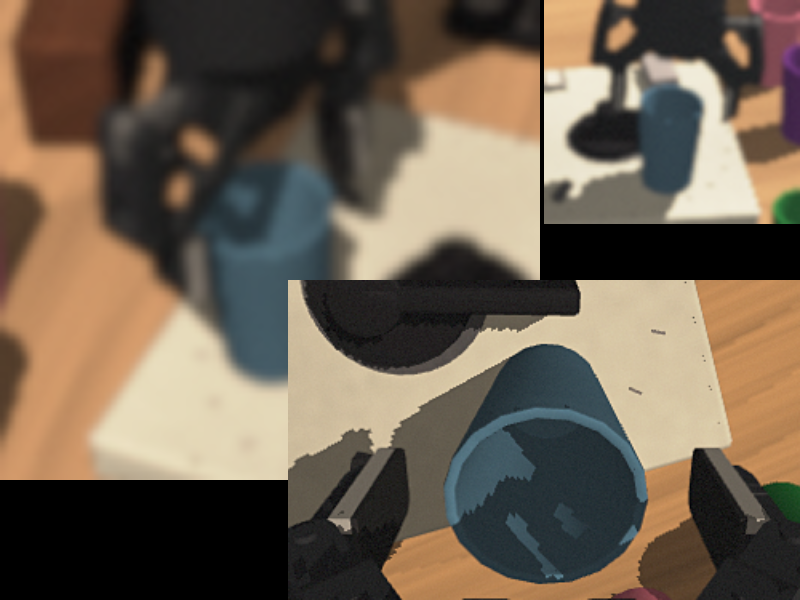

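Request:
arm_command:
  targets: [0, 0, 0.5, 0, 1, 0, 0, 0.5, 0, 1, 0, 0, 0.3, 0, 1, 0, 0, 0, 0, 1]

```text
time: 5.87
tool_pos: [0.6031, 0.2013, 0.0423]
orientation: [0.225, 0.974, -0.001, -0.001]
contact_force: [1.1, 0.1, 1.0]
finger_gap: 0.0857
grasp_force: 0.0
```

Request:
arm_command:
  targets: [0, 0, 0, 0, 0, 0, 0, 0, 0, 0, 0, 0, 0, 0, 0, 0, 0, 0, 0, 0, 0, 0, 0, 0, 0]

```text
time: 6.28
tool_pos: [0.6047, 0.2017, 0.045]
orientation: [0.225, 0.974, 0.0, 0.0]
contact_force: [-2.0, -1.7, 5.3]
finger_gap: 0.0548
grasp_force: 62.4
```

Request:
arm_command:
  targets: [0, 0, -0.4, 0, 0, 0, 0, -0.8, 0, 0, 0, 0, -1, 0, 0, 0, 0, -1, 0, 0, 0, 0, -1, 0, 0]

```text
time: 6.7
tool_pos: [0.6042, 0.2018, 0.1294]
orientation: [0.225, 0.974, 0.0, -0.0]
contact_force: [0.8, 0.7, -0.7]
finger_gap: 0.0548
grasp_force: 63.3
```

Run:
```python
from h import *
s=sensors.get_state();T=R.from_quat(s['orientation']).as_matrix();print(s['tool_pos'],s['finger_gap'],s['grasp_force'],s['contact_force'])
# coaster by colour in wrist0 (TCP start pose)
im=cv2.imread('pics/wrist0.png');h=cv2.cvtColor(im,cv2.COLOR_BGR2HSV);print(h[290,265],h[330,200],h[290,240])
k=cv2.inRange(h,(0,80,40),(12,255,115));k[:,300:]=0;k[:240]=0;k=cv2.morphologyEx(k,cv2.MORPH_OPEN,np.ones((5,5)))
c=max(cv2.findContours(k,0,1)[0],key=cv2.contourArea);e=cv2.fitEllipse(cv2.convexHull(c));print(e,cv2.boundingRect(c))
c0=cam('wrist',dict(tool_pos=np.array([.6245026,0,.21157378]),orientation=np.array([.707109,.7071042,-.000477,-.00049])))
print(onz(c0,e[0],.005))
# scene/side ellipses
for n in('scene','side'):
    im=cv2.imread(f'pics/{n}0.png');h=cv2.cvtColor(im,cv2.COLOR_BGR2HSV);x,y=(247,217) if n=='scene' else (334,190)
    k=cv2.inRange(h,(0,80,30),(12,255,140));roi=np.zeros_like(k);cv2.circle(roi,(x,y),26,255,-1);k&=roi
    c=max(cv2.findContours(k,0,1)[0],key=cv2.contourArea);e=cv2.fitEllipse(cv2.convexHull(c));print(n,h[y,x],e,onz(cam(n),e[0],.005))
```

```text
[0.60422112 0.20178669 0.12939113] 0.054766911980588584 63.33398633671578 [ 0.8184601   0.73627013 -0.71042373]
[  9 152  92] [ 0 23 34] [ 10 150  90]
((263.4912414550781, 289.4246520996094), (63.16615676879883, 72.37187194824219), 103.26657104492188) (233, 258, 67, 64)
[[ 0.54222608 -0.16896623  0.005     ]]
scene [ 10 145 120] ((246.9410858154297, 217.3606414794922), (22.033445358276367, 34.53983688354492), 80.91604614257812) [[ 0.54436634 -0.17324546  0.005     ]]
side [  9 154 103] ((333.8229675292969, 189.91319274902344), (18.306514739990234, 30.61085319519043), 93.63894653320312) [[ 0.53834341 -0.17083805  0.005     ]]
```

Request:
arm_command:
  targets: [-0.15, -0.5, 0, 0, 0, -0.27, -0.9, 0, 0, 0, -0.27, -0.9, 0, 0, 0, -0.27, -0.9, 0, 0, 0, -0.27, -0.9, 0, 0, 0]

```text
time: 7.12
tool_pos: [0.5897, 0.116, 0.1276]
orientation: [0.225, 0.974, -0.0, -0.0]
contact_force: [0.0, 0.1, -1.9]
finger_gap: 0.055
grasp_force: 63.4
```

Request:
arm_command:
  targets: [-0.27, -0.9, 0, 0, 0, -0.27, -0.9, 0, 0, 0, -0.27, -0.9, 0, 0, 0, -0.27, -0.9, 0, 0, 0, -0.27, -0.9, 0, 0, 0]

```text
time: 7.53
tool_pos: [0.5744, 0.0232, 0.1276]
orientation: [0.225, 0.974, -0.0, -0.0]
contact_force: [1.1, -0.4, -2.2]
finger_gap: 0.0547
grasp_force: 63.4
```

Request:
arm_command:
  targets: [-0.27, -0.9, 0, 0, 0, -0.27, -0.9, 0, 0, 0, -0.27, -0.9, 0, 0, 0, -0.27, -0.9, 0, 0, 0, -0.27, -0.9, 0, 0, 0]

```text
time: 7.95
tool_pos: [0.5592, -0.0694, 0.1276]
orientation: [0.225, 0.974, -0.0, -0.0]
contact_force: [0.8, -0.0, -2.3]
finger_gap: 0.0548
grasp_force: 63.4
```

Request:
arm_command:
  targets: [-0.27, -0.9, 0, 0, 0, -0.27, -0.9, 0, 0, 0, -0.27, -0.9, 0, 0, 0, -0.27, -0.9, 0, 0, 0, 0, 0, 0, 0, 0]

```text
time: 8.37
tool_pos: [0.5468, -0.1452, 0.1277]
orientation: [0.226, 0.974, -0.0, -0.0]
contact_force: [-0.8, -0.1, -1.7]
finger_gap: 0.055
grasp_force: 63.5
```

Run:
```python
from h import *
s,b=grab('scene','sc8.png');_,a=grab('side','si8.png');T=R.from_quat(s['orientation']).as_matrix();print(s['tool_pos'],s['finger_gap'],s['grasp_force'])
print('to coaster, shares',T.T@(np.array([.542,-.170,s['tool_pos'][2]])-s['tool_pos'])/.02)
for n,im in(('scene',b),('side',a)):
    m=viewer.camera_model(n);p=s['tool_pos'];pts=np.array([p+[0,0,.068],p-[0,0,.017]])
    q=cv2.projectPoints(pts,m['rvec'],m['tvec'],cam(n)[0],m['distortion'])[0].reshape(-1,2);print(n,q.round(1).tolist())
    k=cv2.inRange(cv2.cvtColor(im,cv2.COLOR_BGR2HSV),(95,60,30),(112,255,255));roi=np.zeros_like(k);cv2.circle(roi,tuple(int(v) for v in q.mean(0)),35,255,-1);k&=roi
    c=max(cv2.findContours(k,0,1)[0],key=cv2.contourArea);print(cv2.boundingRect(c),cv2.minAreaRect(c))
```

```text
[ 0.54684756 -0.1452003   0.12768094] 0.055005423602066304 63.54370751853651
to coaster, shares [-3.27826511e-01 -1.22017967e+00  1.15543007e-03]
scene [[250.1, 161.4], [253.2, 187.1]]
(240, 156, 20, 34) ((251.36538696289062, 172.82691955566406), (33.535858154296875, 18.434917449951172), 78.69007110595703)
side [[330.2, 143.4], [330.0, 167.2]]
(325, 139, 15, 31) ((332.4189453125, 153.98648071289062), (11.343530654907227, 31.40020751953125), 9.462322235107422)
```

Request:
arm_command:
  targets: [-0.17, -0.6, 0.6, 0, 0, -0.16, -0.6, 0.9, 0, 0, 0, 0, 0.9, 0, 0, 0, 0, 0.9, 0, 0, 0, 0, 0.7, 0, 0]

```text
time: 8.88
tool_pos: [0.5425, -0.1665, 0.0461]
orientation: [0.225, 0.974, 0.0, -0.001]
contact_force: [-1.0, 0.3, -1.4]
finger_gap: 0.0551
grasp_force: 63.6
```

Request:
arm_command:
  targets: [0, 0, 0.4, 0, 0, 0, 0, 0.2, 0, 0, 0, 0, 0.1, 0, 0, 0, 0, 0, 0, 0]

```text
time: 9.22
tool_pos: [0.5436, -0.1667, 0.0342]
orientation: [0.225, 0.974, -0.0, -0.0]
contact_force: [-0.6, -0.4, -1.6]
finger_gap: 0.0552
grasp_force: 63.5
```

Within about 12 mm; lower in small steps with force watch.

Request:
arm_command:
  targets: [0, -0.1, 0.15, 0, 0, 0, 0, 0.15, 0, 0, 0, 0, 0.1, 0, 0, 0, 0, 0, 0, 0]

```text
time: 9.55
tool_pos: [0.5425, -0.1687, 0.0262]
orientation: [0.225, 0.974, 0.0, -0.0]
contact_force: [-0.4, -0.3, -2.0]
finger_gap: 0.0551
grasp_force: 63.6
```

Request:
arm_command:
  targets: [0, 0, 0.05, 0, 0, 0, 0, 0.05, 0, 0, 0, 0, 0, 0, 0]

```text
time: 9.8
tool_pos: [0.5425, -0.1686, 0.0242]
orientation: [0.225, 0.974, 0.0, -0.0]
contact_force: [0.6, 0.1, -1.5]
finger_gap: 0.0549
grasp_force: 63.6
```

Request:
arm_command:
  targets: [0, 0, 0.05, 0, 0, 0, 0, 0.05, 0, 0, 0, 0, 0, 0, 0]

```text
time: 10.05
tool_pos: [0.5425, -0.1686, 0.0221]
orientation: [0.225, 0.974, 0.0, -0.0]
contact_force: [-0.5, 0.6, -0.8]
finger_gap: 0.0549
grasp_force: 63.6
```

Request:
arm_command:
  targets: [0, 0, 0.05, 0, 0, 0, 0, 0, 0, 0]

```text
time: 10.22
tool_pos: [0.543, -0.169, 0.022]
orientation: [0.225, 0.974, -0.0, 0.0]
contact_force: [-2.2, -0.4, 5.7]
finger_gap: 0.0551
grasp_force: 63.5
```

Request:
arm_command:
  targets: [0, 0, 0.05, 0, 0, 0, 0, 0, 0, 0]

```text
time: 10.38
tool_pos: [0.5433, -0.1692, 0.0219]
orientation: [0.225, 0.974, -0.0, 0.001]
contact_force: [-4.3, -0.2, 16.5]
finger_gap: 0.0551
grasp_force: 63.5
```

Request:
arm_command:
  targets: [0, 0, -0.06, 0, 0, 0, 0, 0, 0, 0.4, 0, 0, 0, 0, 1, 0, 0, 0, 0, 1, 0, 0, 0, 0, 1]

```text
time: 10.8
tool_pos: [0.5425, -0.1686, 0.0213]
orientation: [0.225, 0.974, 0.0, -0.0]
contact_force: [0.7, 0.3, -0.2]
finger_gap: 0.0852
grasp_force: 0.0
```

Request:
arm_command:
  targets: [0, 0, 0, 0, 1, 0, 0, 0, 0, 1, 0, 0, 0, 0, 1, 0, 0, -0.5, 0, 1, 0, 0, -1, 0, 1]

```text
time: 11.22
tool_pos: [0.5409, -0.1681, 0.0503]
orientation: [0.225, 0.974, 0.0, -0.002]
contact_force: [-0.4, -0.1, 0.3]
finger_gap: 0.0856
grasp_force: 0.0
```

Request:
arm_command:
  targets: [0, 0, -1, 0, 1, 0, 0, -1, 0, 1, 0, 0, -1, 0, 1, 0, 0, -1, 0, 1, 0, 0, -1, 0, 1]

```text
time: 11.63
tool_pos: [0.5425, -0.1686, 0.1533]
orientation: [0.225, 0.974, -0.0, 0.0]
contact_force: [-0.5, 0.5, -0.7]
finger_gap: 0.0852
grasp_force: 0.0
```

Request:
arm_command:
  targets: [0, 0, -1, 0, 0, 0, 0, -1, 0, 0, 0, 0, -0.5, 0, 0, 0, 0, 0, 0, 0, 0, 0, 0, 0, 0]

```text
time: 12.05
tool_pos: [0.5426, -0.1686, 0.2017]
orientation: [0.225, 0.974, -0.0, 0.0]
contact_force: [-0.2, 0.0, -0.3]
finger_gap: 0.0258
grasp_force: 0.0
```

Run:
```python
from h import *
s,im=grab('wrist','w9.png');c=cam('wrist',s);print(s['tool_pos'],s['finger_gap'])
k=cv2.inRange(cv2.cvtColor(im,cv2.COLOR_BGR2HSV),(95,60,30),(112,255,255))
n,l,st,ce=cv2.connectedComponentsWithStats(k)
for i in range(1,n):
    if st[i,4]>300:
        cc=max(cv2.findContours((l==i).astype(np.uint8),0,1)[0],key=cv2.contourArea);print(st[i],ce[i],cv2.fitEllipse(cv2.convexHull(cc)))
_,a=grab('side','si9.png');_,b=grab('scene','sc9.png')
P=np.array([[.5427,-.169,.09],[.5427,-.169,.005]])
for nm,im in(('scene',b),('side',a)):
    m=viewer.camera_model(nm);q=cv2.projectPoints(P,m['rvec'],m['tvec'],cam(nm)[0],m['distortion'])[0].reshape(-1,2);print(nm,q.round(1).tolist())
    k=cv2.inRange(cv2.cvtColor(im,cv2.COLOR_BGR2HSV),(95,60,30),(112,255,255));roi=np.zeros_like(k);cv2.circle(roi,tuple(int(v) for v in q.mean(0)),30,255,-1);k&=roi
    cc=max(cv2.findContours(k,0,1)[0],key=cv2.contourArea);print(cv2.boundingRect(cc),cv2.minAreaRect(cc))
```

```text
[ 0.54258659 -0.1686421   0.20168097] 0.025762704968907518
[ 291  155   61   66 2953] [320.96139519 188.97663393] ((320.73651123046875, 188.60142517089844), (59.768741607666016, 65.32666778564453), 173.62464904785156)
[ 540  319  100   81 4588] [605.09568439 363.10091543] ((-47.0465087890625, 442.656005859375), (126.7801513671875, 1166.9888916015625), 0.0)
scene [[245.2, 193.3], [248.4, 216.8]]
(236, 190, 20, 32) ((245.69471740722656, 205.4203643798828), (31.263931274414062, 18.226207733154297), 86.18592071533203)
side [[332.8, 168.8], [332.4, 190.1]]
(327, 165, 14, 28) ((333.5, 178.5), (27.0, 13.0), 90.0)
```

Request:
arm_command:
  targets: [0.3, 0.5, 0, 0, 0, 0.5, 0.94, 0, 0, 0, 0.5, 0.94, 0, 0, 0, 0.5, 0.94, 0, 0, 0, 0.5, 0.94, 0, 0, 0]

```text
time: 12.62
tool_pos: [0.5378, -0.0703, 0.2006]
orientation: [0.225, 0.974, 0.0, -0.001]
contact_force: [-0.5, -1.1, -0.4]
finger_gap: 0.0004
grasp_force: 0.0
```

Request:
arm_command:
  targets: [0.5, 0.94, 0, 0, 0, 0.5, 0.94, 0, 0, 0, 0.5, 0.94, 0, 0, 0, 0.5, 0.94, 0, 0, 0, 0.5, 0.94, 0, 0, 0]

```text
time: 13.03
tool_pos: [0.5339, 0.0362, 0.2006]
orientation: [0.225, 0.974, -0.0, -0.001]
contact_force: [0.8, -0.0, -0.8]
finger_gap: -0.0
grasp_force: 0.0
```

Request:
arm_command:
  targets: [0.5, 0.94, 0, 0, 0, 0.5, 0.94, 0, 0, 0, 0.5, 0.94, 0, 0, 0, 0.5, 0.94, 0, 0, 0, 0.5, 0.94, 0, 0, 0]

```text
time: 13.45
tool_pos: [0.53, 0.1425, 0.2006]
orientation: [0.225, 0.974, -0.0, -0.001]
contact_force: [0.4, 0.1, -0.0]
finger_gap: 0.0002
grasp_force: 0.0
```

Request:
arm_command:
  targets: [0.5, 0.94, 0, 0, 0, 0.5, 0.94, 0, 0, 0, 0.5, 0.94, 0, 0, 0, 0.2, 0.45, 0, 0, 0, 0, 0, 0, 0, 0]

```text
time: 13.87
tool_pos: [0.5285, 0.2165, 0.2008]
orientation: [0.224, 0.975, -0.0, -0.0]
contact_force: [-0.4, -0.7, 0.2]
finger_gap: -0.0001
grasp_force: 0.0
```

```bash
cat > dial.py <<'E'
from h import *
import sys
def tips(im):
    h=cv2.cvtColor(im,cv2.COLOR_BGR2HSV)
if __name__=='__main__':
    s,im=grab('wrist',sys.argv[1]);c=cam('wrist',s);T=R.from_quat(s['orientation']).as_matrix();print(s['tool_pos'],s['finger_gap'],'head',np.arctan2(T[0,1],T[1,1]))
    O=np.array([.534,.1665,0])
    # rectify to a top view at fin-top height, and at marker height
    for z,nm in((.065,'fin'),(.036,'mk')):
        N=400;xs=O[0]+(np.arange(N)-200)*.0006;ys=O[1]-(np.arange(N)-200)*.0006
        X,Y=np.meshgrid(xs,ys);P=np.stack([X,Y,np.full_like(X,z)],-1).reshape(-1,3)
        K,d,Rw,o=c;q=(P-o)@Rw
        uv=cv2.projectPoints(q,np.zeros(3),np.zeros(3),K,d)[0].reshape(N,N,2).astype(np.float32)
        t=cv2.remap(im,uv[...,0],uv[...,1],cv2.INTER_LINEAR);cv2.imwrite(f'pics/{nm}_{sys.argv[1]}',t)
        dk=(t.max(2)<48).astype(np.uint8) if nm=='fin' else ((t.max(2)<90)&(t.max(2)>45)).astype(np.uint8)
        th=np.linspace(-.3,3.6,391)
        lo,hi=(.042,.072) if nm=='fin' else (.084,.104)
        sc=[]
        for a in th:  # heading = clockwise from +y
            r=np.linspace(lo,hi,30);px=200+r*np.sin(a)/.0006;py=200-r*np.cos(a)/.0006
            sc.append(dk[py.round().astype(int),px.round().astype(int)].mean())
        sc=np.array(sc);g=th[sc>.75]
        print(nm,'headings',[(x[0].round(2),x[-1].round(2)) for x in np.split(g,np.where(np.diff(g)>.015)[0]+1) if len(x)])
E
python3 dial.py w10.png
python3 - <<'E'
import cv2,numpy as np
im=cv2.imread('pics/w10.png')
for r in (240,246,250,254,260,266): print(r,im[r,290:356:6].max(1).tolist())
for p in ('fin_w10','mk_w10'):
    t=cv2.imread(f'pics/{p}.png').max(2); 
    if p[0]=='f': print(t[85:215:10,190:290:8])
    else: print(t[270:330:6,280:345:5])
E
```

```text
[0.52853454 0.21654616 0.20076444] -6.932869015790436e-05 head 0.4515810524158742
fin headings [(np.float64(0.23), np.float64(0.51))]
mk headings [(np.float64(2.25), np.float64(2.34))]
240 [216, 215, 214, 216, 217, 218, 218, 218, 218, 218, 218]
246 [215, 214, 217, 229, 105, 34, 90, 109, 220, 217, 216]
250 [216, 217, 216, 232, 105, 33, 62, 109, 225, 220, 213]
254 [211, 235, 27, 34, 107, 31, 68, 106, 30, 32, 227]
260 [214, 32, 18, 91, 106, 30, 68, 110, 37, 40, 26]
266 [214, 28, 26, 110, 109, 35, 46, 106, 73, 36, 36]
[[219 220 217 218 217  97 163 230 217 216 215 216 216]
 [221 217 215 217 231  23  25  37  36 225 216 214 215]
 [218 217 218 219  11  28  34  35  73 215 218 219 216]
 [218 217 219 136  25  20  34  31 221 217 217 217 216]
 [226 221 228  28  24  33  31 173 217 216 215 216 217]
 [ 83  86  11  29  30  39  28 219 217 219 218 218 218]
 [ 35  37  22  29  38  33 236 218 218 218 219 219 218]
 [ 38  24  27  35  37  44 222 215 218 218 217 217 227]
 [ 35  29  26  35  31  31  76 218 216 216 220 217  13]
 [ 26  30  35  34  30  33  81 223 219 216 217 210 106]
 [ 34  37  41  31  33  33  53 225 217 215 217 202 102]
 [ 35  46  43  35  31  35  41 220 216 216 218 216 218]
 [ 37  47  31  32  35  35  86 216 216 213 215 216 115]]
[[214 213 214 214 214 213 211 213 212 212 213 215 214]
 [212 208 213 211 215 215 213 215 214 211 212 213 214]
 [211 210 211 218  44 117 219 214 214 215 215 215 215]
 [211 212 208  48  67  88  82 191 217 214 215 215 214]
 [212 212 218  55  87  86  85  81 158 223 216 214 216]
 [210 211 215 106  84  86  87  86  83 102 213 215 215]
 [210 210 212 212 176  98  80  85  88  86  78 184 216]
 [212 210 210 210 209 216 102  73  84  86  81  99 219]
 [178 140 215 210 210 213 216 183  83  72 106 206 210]
 [ 94  90 118 192 214 210 209 212 194 204 215 215 213]]
```

Request:
arm_command:
  targets: [0.42, 0.8, 0, 0, 0, 0, 0, 1, 0, 0, 0, 0, 1, 0, 0, 0, 0, 1, 0, 0, 0, 0, 1, 0, 0]

```text
time: 14.33
tool_pos: [0.5285, 0.2313, 0.1206]
orientation: [0.225, 0.974, -0.0, -0.0]
contact_force: [0.1, -0.8, -0.6]
finger_gap: 0.0003
grasp_force: 0.0
```

Request:
arm_command:
  targets: [0, 0, 1, 0, 0, 0, 0, 1, 0, 0, 0, 0, 0.6, 0, 0, 0, 0, 0, 0, 0, 0, 0, 0, 0, 0]

```text
time: 14.75
tool_pos: [0.5285, 0.2319, 0.0693]
orientation: [0.225, 0.974, -0.0, -0.001]
contact_force: [-0.8, 0.4, 0.3]
finger_gap: 0.0002
grasp_force: 0.0
```

Request:
arm_command:
  targets: [0, 0, 0.3, 0, 0, 0, 0, 0.3, 0, 0, 0, 0, 0.2, 0, 0, 0, 0, 0, 0, 0]

```text
time: 15.08
tool_pos: [0.5284, 0.2325, 0.053]
orientation: [0.225, 0.974, -0.0, -0.0]
contact_force: [-0.1, -0.3, -1.0]
finger_gap: -0.0001
grasp_force: 0.0
```

Request:
arm_command:
  targets: [0, 0, 0.2, 0, 0, 0, 0, 0.2, 0, 0, 0, 0, 0, 0, 0]

```text
time: 15.33
tool_pos: [0.5283, 0.2325, 0.0448]
orientation: [0.225, 0.974, -0.0, -0.0]
contact_force: [-0.8, -0.6, -0.9]
finger_gap: 0.0001
grasp_force: 0.0
```

Request:
arm_command:
  targets: [0, 0, 0.2, 0, 0, 0, 0, 0, 0, 0]

```text
time: 15.5
tool_pos: [0.5283, 0.2326, 0.0409]
orientation: [0.225, 0.974, -0.0, -0.0]
contact_force: [-0.1, 0.3, 1.0]
finger_gap: -0.0002
grasp_force: 0.0
```

Run:
```python
from h import *
s,a=grab('side','s11.png');p=s['tool_pos'];print(p,s['contact_force'])
m=viewer.camera_model('side');P=np.array([p-[0,0,z] for z in(.017,0,-.01,-.024,-.04)])
q=cv2.projectPoints(P,m['rvec'],m['tvec'],cam('side')[0],m['distortion'])[0].reshape(-1,2);print(q.round(1).tolist())
x=int(q[1,0]);print([(r,a[r,x-8:x+9:2].max(1).tolist()) for r in range(215,262,2)])
```

```text
[0.52833688 0.23256467 0.04087899] [-0.05378533  0.25725931  1.00042288]
[[305.4, 278.3], [305.2, 273.8], [305.1, 271.1], [304.9, 267.3], [304.7, 262.8]]
[(215, [196, 201, 204, 205, 201, 192, 168, 149, 116]), (217, [118, 122, 126, 127, 121, 112, 95, 86, 79]), (219, [83, 85, 86, 85, 85, 83, 78, 75, 72]), (221, [77, 76, 78, 79, 79, 80, 81, 78, 64]), (223, [70, 80, 87, 93, 86, 79, 70, 55, 45]), (225, [47, 53, 60, 65, 59, 50, 45, 42, 37]), (227, [38, 40, 41, 39, 41, 39, 37, 35, 34]), (229, [36, 37, 38, 38, 36, 37, 35, 35, 34]), (231, [37, 38, 37, 38, 38, 37, 36, 35, 34]), (233, [37, 36, 38, 38, 37, 36, 38, 36, 34]), (235, [38, 37, 38, 37, 38, 37, 35, 36, 34]), (237, [36, 38, 37, 37, 37, 37, 35, 35, 32]), (239, [37, 38, 37, 37, 35, 36, 32, 32, 24]), (241, [35, 32, 26, 27, 25, 23, 21, 21, 21]), (243, [36, 32, 27, 30, 34, 27, 23, 20, 24]), (245, [39, 31, 31, 37, 42, 32, 26, 28, 30]), (247, [36, 29, 30, 31, 33, 29, 24, 33, 30]), (249, [33, 29, 29, 30, 29, 26, 30, 34, 29]), (251, [73, 28, 27, 30, 30, 29, 31, 32, 25]), (253, [115, 27, 25, 30, 31, 30, 29, 27, 19]), (255, [85, 32, 31, 32, 31, 27, 25, 30, 21]), (257, [42, 37, 37, 33, 29, 28, 45, 39, 16]), (259, [29, 32, 33, 30, 30, 39, 84, 67, 18]), (261, [28, 29, 30, 29, 36, 65, 84, 69, 19])]
```

Request:
arm_command:
  targets: [0, 0, 0.2, 0, 0, 0, 0, 0.2, 0, 0, 0, 0, 0, 0, 0]

```text
time: 15.8
tool_pos: [0.5282, 0.2325, 0.0327]
orientation: [0.225, 0.974, -0.0, -0.0]
contact_force: [-0.1, 0.0, -0.1]
finger_gap: 0.0001
grasp_force: 0.0
```

Run:
```python
from h import *
s,a=grab('side','s12.png');p=s['tool_pos'];print(p,s['contact_force'])
m=viewer.camera_model('side');P=np.array([p-[0,0,z] for z in(.017,0,-.01,-.024,-.04)])
q=cv2.projectPoints(P,m['rvec'],m['tvec'],cam('side')[0],m['distortion'])[0].reshape(-1,2);print(q.round(1).tolist())
x=int(q[1,0]);print([(r,a[r,x-10:x+11:2].max(1).tolist()) for r in range(255,286,2)])
```

```text
[0.5281923  0.23246806 0.03267198] [-0.0857427   0.02443491 -0.05941152]
[[305.6, 280.4], [305.4, 276.0], [305.3, 273.3], [305.1, 269.5], [304.9, 265.1]]
[(255, [122, 88, 24, 26, 31, 30, 31, 30, 28, 20, 15]), (257, [89, 61, 29, 30, 32, 31, 29, 29, 31, 22, 11]), (259, [71, 46, 36, 37, 33, 30, 31, 47, 39, 21, 20]), (261, [34, 32, 33, 33, 31, 31, 40, 88, 69, 20, 26]), (263, [29, 29, 29, 29, 29, 32, 50, 77, 67, 24, 27]), (265, [22, 27, 29, 30, 30, 47, 92, 82, 64, 35, 46]), (267, [13, 17, 31, 29, 25, 57, 110, 91, 81, 93, 121]), (269, [22, 44, 70, 45, 29, 55, 109, 92, 111, 184, 214]), (271, [105, 143, 155, 115, 73, 62, 112, 94, 128, 215, 227]), (273, [202, 217, 219, 209, 178, 129, 131, 148, 195, 225, 228]), (275, [223, 223, 224, 225, 224, 209, 200, 213, 225, 227, 228]), (277, [223, 224, 225, 226, 226, 226, 226, 226, 227, 227, 227]), (279, [222, 223, 224, 224, 225, 225, 225, 226, 227, 227, 226]), (281, [222, 222, 223, 223, 224, 225, 225, 226, 226, 226, 226]), (283, [223, 222, 224, 225, 225, 226, 225, 226, 226, 226, 226]), (285, [223, 224, 225, 227, 227, 226, 225, 225, 226, 226, 227])]
```

Request:
arm_command:
  targets: [0, 0, 0.2, 0, 0, 0, 0, 0.2, 0, 0, 0, 0, 0, 0, 0]

```text
time: 16.1
tool_pos: [0.5282, 0.2324, 0.0246]
orientation: [0.225, 0.974, -0.0, -0.0]
contact_force: [-0.4, 0.0, -0.5]
finger_gap: 0.0002
grasp_force: 0.0
```

Request:
arm_command:
  targets: [0, 0, 0.2, 0, 0, 0, 0, 0, 0, 0]

```text
time: 16.27
tool_pos: [0.5284, 0.2325, 0.0208]
orientation: [0.225, 0.974, -0.0, -0.0]
contact_force: [-0.7, -0.6, 1.0]
finger_gap: -0.0002
grasp_force: 0.0
```

Request:
arm_command:
  targets: [0, 0, 0.2, 0, 0, 0, 0, 0, 0, 0]

```text
time: 16.43
tool_pos: [0.5284, 0.2325, 0.0169]
orientation: [0.225, 0.974, -0.0, -0.0]
contact_force: [-0.5, 1.1, -0.1]
finger_gap: 0.0003
grasp_force: 0.0
```

Request:
arm_command:
  targets: [0, 0, 0.15, 0, 0, 0, 0, 0, 0, 0]

```text
time: 16.6
tool_pos: [0.5285, 0.2326, 0.014]
orientation: [0.225, 0.974, -0.0, -0.0]
contact_force: [-0.5, -0.9, 0.9]
finger_gap: 0.0
grasp_force: 0.0
```

Request:
arm_command:
  targets: [0, 0, 0.15, 0, 0, 0, 0, 0, 0, 0]

```text
time: 16.77
tool_pos: [0.5285, 0.2326, 0.011]
orientation: [0.225, 0.974, -0.0, -0.0]
contact_force: [-1.1, 0.1, 1.0]
finger_gap: -0.0002
grasp_force: 0.0
```

Request:
arm_command:
  targets: [0, 0, 0.15, 0, 0, 0, 0, 0, 0, 0]

```text
time: 16.93
tool_pos: [0.5289, 0.2328, 0.0091]
orientation: [0.225, 0.974, 0.0, 0.0]
contact_force: [-2.3, -0.9, 8.7]
finger_gap: 0.0002
grasp_force: 4.5
```

Request:
arm_command:
  targets: [0, 0, -0.68, 0, 0, 0, 0, 0, 0, 0, -0.4, 0, 0, 0, 0, -0.5, 0, 0, 0, 0, 0, 0, 0, 0, 0]

```text
time: 17.35
tool_pos: [0.5466, 0.2241, 0.0218]
orientation: [0.225, 0.974, 0.0, 0.0]
contact_force: [-0.6, -0.3, -0.3]
finger_gap: 0.0004
grasp_force: 0.0
```

Request:
arm_command:
  targets: [-0.2, 0.05, 0, 1, 0, -0.2, 0.05, 0, 1, 0, -0.2, 0.05, 0, 1, 0, -0.2, 0.05, 0, 1, 0, -0.2, 0.05, 0, 1, 0]

```text
time: 17.77
tool_pos: [0.564, 0.2175, 0.0214]
orientation: [0.393, 0.92, -0.0, -0.001]
contact_force: [-2.0, 0.4, 0.8]
finger_gap: 0.0
grasp_force: 0.9
```

```bash
cat > st.py <<'E'
from h import *
s=sensors.get_state();T=R.from_quat(s['orientation']).as_matrix();p=s['tool_pos']-[.534,.1665,0]
print('tool xyz rel O',(T.T@p).round(4)[:2],s['tool_pos'].round(4),'heading',np.arctan2(T[0,1],T[1,1]).round(3),'F',s['contact_force'].round(1),'M',s['moment'].round(2),'q6',s['q'][5].round(2))
E
python3 st.py; python3 dial.py w13.png
```

```text
tool xyz rel O [0.016  0.0569] [0.564  0.2175 0.0214] heading 0.807 F [-2.   0.4  0.8] M [0.15 0.26 0.02] q6 -0.4
[0.56403102 0.21747644 0.02140781] 6.520968058729939e-06 head 0.8067899321027987
fin headings [(np.float64(0.49), np.float64(2.75)), (np.float64(2.86), np.float64(2.89)), (np.float64(3.11), np.float64(3.42))]
mk headings [(np.float64(2.85), np.float64(2.85)), (np.float64(2.93), np.float64(3.03))]
```

Request:
arm_command:
  targets: [-0.2, 0.05, 0, 1, 0, -0.2, 0.05, 0, 1, 0, -0.2, 0.05, 0, 1, 0, -0.2, 0.05, 0, 1, 0, -0.2, 0.05, 0, 1, 0]

```text
time: 18.23
tool_pos: [0.5799, 0.2045, 0.0215]
orientation: [0.545, 0.838, -0.0, -0.0]
contact_force: [-0.4, 2.6, -0.2]
finger_gap: -0.0
grasp_force: 1.0
```

Request:
arm_command:
  targets: [-0.2, 0.05, 0, 1, 0, -0.2, 0.05, 0, 1, 0, -0.2, 0.05, 0, 1, 0, -0.2, 0.05, 0, 1, 0, -0.2, 0.05, 0, 1, 0]

```text
time: 18.65
tool_pos: [0.5906, 0.1869, 0.0216]
orientation: [0.683, 0.731, 0.0, -0.0]
contact_force: [1.3, 1.7, -0.8]
finger_gap: 0.0003
grasp_force: 1.0
```

```bash
python3 st.py
```

```text
tool xyz rel O [0.0165 0.0579] [0.5906 0.1869 0.0216] heading 1.503 F [ 1.3  1.7 -0.8] M [ 0.4  -0.17 -0.  ] q6 0.24
```

Request:
arm_command:
  targets: [-0.2, 0.05, 0, 1, 0, -0.2, 0.05, 0, 1, 0, -0.2, 0.05, 0, 1, 0, -0.2, 0.05, 0, 1, 0, -0.2, 0.05, 0, 1, 0]

```text
time: 19.07
tool_pos: [0.5946, 0.1666, 0.0217]
orientation: [0.799, 0.601, 0.001, 0.0]
contact_force: [2.2, 1.7, 0.3]
finger_gap: -0.0004
grasp_force: 1.0
```

Request:
arm_command:
  targets: [-0.2, 0.05, 0, 1, 0, -0.2, 0.05, 0, 1, 0, -0.2, 0.05, 0, 1, 0, -0.2, 0.05, 0, 1, 0, 0, 0, 0, 0, 0]

```text
time: 19.48
tool_pos: [0.5919, 0.1498, 0.0218]
orientation: [0.875, 0.484, 0.0, 0.0]
contact_force: [-0.7, -0.6, -0.5]
finger_gap: 0.0001
grasp_force: 0.0
```

```bash
python3 st.py
```

```text
tool xyz rel O [0.0166 0.058 ] [0.5919 0.1498 0.0218] heading 2.131 F [-0.7 -0.6 -0.5] M [0.04 0.01 0.03] q6 0.81
```

Request:
arm_command:
  targets: [0.5, 0, 0, 0, 0, 1, 0, 0, 0, 0, 0, 0, -1, 0, 0, 0, 0, -1, 0, 0, 0, 0, -1, 0, 0]

```text
time: 19.9
tool_pos: [0.6072, 0.1768, 0.082]
orientation: [0.874, 0.487, -0.001, -0.0]
contact_force: [0.1, 0.3, -0.5]
finger_gap: -0.0002
grasp_force: 0.0
```

Request:
arm_command:
  targets: [0, 0, -1, 0, 0, 0, 0, -1, 0, 0, 0, 0, -1, 0, 0, 0, 0, -1, 0, 0, 0, 0, 0, 0, 0]

```text
time: 20.32
tool_pos: [0.6098, 0.1772, 0.1661]
orientation: [0.874, 0.486, 0.003, 0.001]
contact_force: [0.1, 0.9, 0.8]
finger_gap: -0.0005
grasp_force: 0.0
```

```bash
python3 st.py; python3 dial.py w14.png;python3 - <<'E'
import cv2,numpy as np
for p in ('fin_w14','mk_w14'):
    t=cv2.imread(f'pics/{p}.png').max(2); np.set_printoptions(linewidth=200); print(t[200:340:7,200:345:6])
E
```

```text
tool xyz rel O [0.0498 0.0594] [0.6098 0.1772 0.1661] heading 2.126 F [0.1 0.9 0.8] M [ 0.01 -0.01 -0.02] q6 0.84
[0.60979454 0.17722626 0.16614969] -0.0005401462803645518 head 2.126016669057707
fin headings [(np.float64(1.84), np.float64(2.07)), (np.float64(2.84), np.float64(3.06)), (np.float64(3.12), np.float64(3.22))]
mk headings [(np.float64(2.24), np.float64(2.24)), (np.float64(2.26), np.float64(2.32))]
[[ 32  39  34  35  16  28  27  23  30  31  36  20  79 135 208 209 206 209 211 211 211 213 214 213 212]
 [ 36  44  43  34  34  20  23  24  25  26  29  21  80 218 206 210 210 209 210 213 214 213 212 212 211]
 [ 34  32  39  29  33  28  37  27  24  26  25  26  20  19 221 209 209 210 212 213 214 214 209 211 213]
 [ 30  26  18  25  31  33  33  33  36  26  24  30  17  27  25  15 228 216 213 209 210 209 210 209 213]
 [ 35  24  18  24  27  27  30  32  34  35  33  26  21  22  33  24  28  10 196 211 207 208 213 211 207]
 [ 29  30  36  27  30  34  26  39  24  33  35  34  31  25  24  25  23  29  30  12 219 207 213 210 210]
 [216 169  95  74  82  76 120 152 215 151  20 118 116  41  38  29  23 
[... 2733 characters left out ...]
 114 113 114 115  27  27 104 112 112 106 174  88  42  41  85  36 217 209 213 210]
 [ 36  35  38  29 115 113 114 117  30  37  62 112 112 113  25 185 212  94  42  81  87  52 171 215 213]
 [ 36  33  37 115 112 112 114  45  33  28 116 112 114 106  23  22  23 213 150  82  84  83  75  72 211]
 [ 37  32 118 114 111 113  73  32  31 120 114 114 114  26  27  32  31 212 204 227  81  82  84  69 211]
 [ 34  30  41 113 109 124  32  28  56 113 115 114  88  23  30  35  32 212 204 206 214  77  70 210 206]
 [ 35  36  33  66  80  35  32  24 114 113 113 117  24  27  35  47  45 200 203 204 202 207 191 208 208]
 [ 37  39  37  48  31  48  48 139 111 112 111  52  31  38  42  40 216 201 203 205 204 210 164 207 212]]
```

```bash
cat > edge.py <<'E'
import cv2,numpy as np,sys
t=cv2.imread(f'pics/fin_{sys.argv[1]}').max(2).astype(int)
P=[]
for c in range(280,313,2):
    col=t[190:300,c]; r=190+np.argmax(col<120); P.append(((c-200)*.0006,(200-r+.5)*.0006))
P=np.array(P);print((P*1000).round(1).tolist())
vx,vy,x0,y0=cv2.fitLine(P.astype(np.float32),cv2.DIST_HUBER,0,.01,.01).ravel()
h=np.arctan2(vx,vy);h=h if h>0 else h+np.pi
d=abs(x0*vy-y0*vx); print('edge heading',h,'dist from O mm',d*1000)
# heading from the outer point, assuming 5 mm half width
q=P[-4:].mean(0);print('heading by tip edge',np.arctan2(q[0],q[1])+np.arcsin(.005/np.hypot(*q)))
m=cv2.imread(f'pics/mk_{sys.argv[1]}').max(2)
k=((m<92)&(m>62)).astype(np.uint8);yy,xx=np.mgrid[:400,:400];rr=np.hypot(xx-200,yy-200)*.6;k[(rr<79)|(rr>110)]=0
n,l,st,ce=cv2.connectedComponentsWithStats(k)
for i in range(1,n):
    if st[i,4]>150: v=(ce[i]-200)*.6;print('marker',st[i],'r',np.hypot(*v),'heading',np.arctan2(v[0],-v[1]))
E
python3 edge.py w14.png; python3 edge.py w10.png | tail -2
```

```text
[[48.0, 3.9], [49.2, -8.1], [50.4, -9.3], [51.6, -9.9], [52.8, -10.5], [54.0, -11.1], [55.2, -12.3], [56.4, -12.9], [57.6, -13.5], [58.8, -14.1], [60.0, -14.7], [61.2, -15.3], [62.4, -16.5], [63.6, -17.1], [64.8, -17.7], [66.0, -18.3], [67.2, -18.9]]
edge heading 2.107876 dist from O mm 17.963816
heading by tip edge 1.91315435663086
marker [ 46  55  65  50 640] r 95.30406362919831 heading -0.7325584598099
marker [296 265  44  58 577] r 95.06308983586958 heading 2.2754716682267078
heading by tip edge 1.5509363420744837
marker [294 282  42  39 710] r 92.17317788211878 heading 2.2998796703397066
```

```bash
sed -i "s/(.036,'mk'))/(.036,'mk'),(.030,'bot'))/; s/if nm=='fin' else/if nm!='mk' else/2" dial.py; sed -i "s/pics\/fin_/pics\/bot_/; s/range(280,313,2)/range(int(sys.argv[2]),int(sys.argv[3]),2)/" edge.py
python3 dial.py w15.png >/dev/null; python3 edge.py w15.png 264 296
python3 - <<'E'
import cv2,numpy as np
np.set_printoptions(linewidth=200);print(cv2.imread('pics/bot_w15.png').max(2)[210:290:5,240:330:5])
E
```

```text
[[38.4, 5.7], [39.6, 1.5], [40.8, -20.1], [42.0, -20.7], [43.2, -21.3], [44.4, -21.9], [45.6, -23.1], [46.8, -23.7], [48.0, -24.3], [49.2, -24.9], [50.4, -25.5], [51.6, -26.1], [52.8, -26.7], [54.0, -27.3], [55.2, -28.5], [56.4, -29.1]]
edge heading 2.0714805 dist from O mm 1.8391702
heading by tip edge 2.1248327668106874
marker [ 46  55  65  50 656] r 95.1383698292146 heading -0.7389584067710326
marker [296 284  44  39 517] r 96.56805983226528 heading 2.2859780485504424
[[ 29  33  33  69  83 119 207 207 211 209 211 211 211 211 210 210 212 213]
 [ 36  31  21  41  82 211 208 210 210 210 208 211 213 211 211 212 213 212]
 [ 34  31  26  61  79 214 209 209 210 207 207 209 209 212 210 214 211 210]
 [ 29  27  27  49 116 212 205 208 210 207 208 211 212 213 213 213 210 211]
 [ 20  17  28  23  40 221 208 207 210 211 211 212 212 212 215 214 212 213]
 [ 24  28  28  22  23  14  63 221 210 210 210 210 212 211 211 213 211 210]
 [ 22  30  20  30  29  28  25  13 189 217 211 213 209 209 209 210 210 210]
 [ 26  22  33  26  21  28  22  27  23   5 145 216 208 207 206 206 211 214]
 [ 34  38  25  23  29  26  27  20  30  25  22  32 212 212 207 207 210 215]
 [ 30  32  35  34  24  24  23  27  28  28  30  21  22  90 214 207 207 214]
 [ 33  32 115  35  33  30  20  21  31  27  25  26  26  20 146 208 209 209]
 [ 36 108 112 115  98  38  35  23  25  23  26  21  28  17  71 210 209 210]
 [140 113 111 112 113  27  27  37  31  28  23  28  23  88  90 203 208 208]
 [113 112 110 116  50  35  24 108  40  34  25  28  19 101  94 199 207 210]
 [113 111 115  87  29  29  96 114 116  80  35  31  50  96  94 204 208 209]
 [114 111 122  32  32  25 117 113 113 118  27  25  96  50  80 150 208 209]]
```

Request:
arm_command:
  targets: [0, 0, 1, 0, 0, 0, 0, 1, 0, 0, 0, 0, 1, 0, 0, 0, 0, 1, 0, 0, 0, 0, 1, 0, 0]

```text
time: 20.83
tool_pos: [0.6062, 0.1758, 0.0595]
orientation: [0.874, 0.486, -0.001, -0.0]
contact_force: [0.3, 0.2, 0.3]
finger_gap: 0.0
grasp_force: 0.0
```

Request:
arm_command:
  targets: [0, 0, 1, 0, 0, 0, 0, 1, 0, 0, 0, 0, 0, 0, 0, -0.6, 0, 0, 0, 0, 0, 0, 0, 0, 0]

```text
time: 21.25
tool_pos: [0.5994, 0.1643, 0.0218]
orientation: [0.874, 0.485, -0.001, -0.0]
contact_force: [-0.8, 0.1, -0.0]
finger_gap: -0.0005
grasp_force: 0.0
```

```bash
python3 st.py
```

```text
tool xyz rel O [0.0327 0.0566] [0.5994 0.1643 0.0218] heading 2.129 F [-0.8  0.1 -0. ] M [-0.06 -0.05 -0.03] q6 0.82
```

Request:
arm_command:
  targets: [-0.4, 0.04, 0, 0, 0, -0.4, 0.03, 0, 0, 0, -0.2, 0.05, 0, 1, 0, -0.2, 0.05, 0, 1, 0, -0.06, 0.01, 0, 0.3, 0]

```text
time: 21.67
tool_pos: [0.5909, 0.1417, 0.0232]
orientation: [0.911, 0.411, 0.001, 0.0]
contact_force: [2.0, 0.6, -1.1]
finger_gap: 0.0003
grasp_force: 0.9
```

Request:
arm_command:
  targets: [0, 0, 0, 0, 0, 0, 0, 0, 0, 0]

```text
time: 21.83
tool_pos: [0.5903, 0.1422, 0.0227]
orientation: [0.91, 0.414, 0.0, 0.0]
contact_force: [-0.9, -0.3, -0.6]
finger_gap: -0.0001
grasp_force: 0.0
```

```bash
python3 st.py
```

```text
tool xyz rel O [0.0187 0.0584] [0.5903 0.1422 0.0227] heading 2.288 F [-0.9 -0.3 -0.6] M [0.02 0.   0.01] q6 0.95
```

Request:
arm_command:
  targets: [0.5, 0, 0, 0, 0, 1, 0, 0, 0, 0, 0, 0, -1, 0, 0, 0, 0, -1, 0, 0, 0, 0, -1, 0, 0]

```text
time: 22.25
tool_pos: [0.6101, 0.166, 0.0824]
orientation: [0.91, 0.414, -0.001, -0.0]
contact_force: [-0.2, 0.0, 0.8]
finger_gap: -0.0002
grasp_force: 0.0
```

Request:
arm_command:
  targets: [0, 0, -1, 0, 0, 0, 0, -1, 0, 0, 0, 0, -1, 0, 0, 0, 0, -1, 0, 0, 0, 0, 0, 0, 0]

```text
time: 22.67
tool_pos: [0.6127, 0.1665, 0.1665]
orientation: [0.91, 0.414, 0.003, 0.0]
contact_force: [1.8, 0.2, 0.7]
finger_gap: -0.0002
grasp_force: 0.0
```

```bash
python3 st.py; python3 dial.py w16.png; python3 edge.py w16.png 250 290;python3 - <<'E'
import cv2,numpy as np
np.set_printoptions(linewidth=200);print(cv2.imread('pics/bot_w16.png').max(2)[210:330:5,230:345:5])
E
```

```text
tool xyz rel O [0.0526 0.0599] [0.6127 0.1665 0.1665] heading 2.288 F [1.8 0.2 0.7] M [ 0.04 -0.04  0.05] q6 0.98
[0.61267678 0.16646195 0.16645577] -0.00019834406955727916 head 2.288258391399158
fin headings [(np.float64(1.96), np.float64(2.18)), (np.float64(2.96), np.float64(3.21)), (np.float64(3.23), np.float64(3.23)), (np.float64(3.26), np.float64(3.39))]
mk headings [(np.float64(2.23), np.float64(2.32))]
bot headings [(np.float64(2.26), np.float64(2.34))]
[[30.0, 6.3], [31.2, 6.3], [32.4, 6.3], [33.6, 6.3], [34.8, 6.3], [36.0, 6.3], [37.2, 6.3], [38.4, 6.3], [39.6, -26.7], [40.8, -27.3], [42.0, -28.5], [43.2, -29.1], [44.4, -29.7], [45.6, -30.9], [46.8, -32.1], [48.0, -32.7], [49.2, -33.9], [50.4, -34.5], [51.6, -35.7], [52.8, -36.9]]
edge heading 2.8117635 dist from O mm 33.863274
heading by tip edge 2.256313316921633
marker [ 46  55  65  53 744] r 94.3780550600884 heading -0.7354147239923876
marker [295 281  46  41 708] r 94.30774608156717 heading 2.2877834842331475
[[ 36  32  38  37  26  58  83 120 209 211 213 212 213 214 214 213 212 213 214 215 215 215 214]
 [ 31  33  33  38
[... 1468 characters left out ...]
7  85  61  99 215 211 211 213 215]
 [106 113  38  27  34  72 105 106 107 115  38  12  98  96  43  86  87  69  48 206 211 213 214]
 [113  48  30  30  59 109 108 105 105  54  19 100  94  66  40  46  85  86  80  35 204 215 212]
 [ 43  28  30  45 109 106 107 106 104 178 151  88  95  94  81  33  83  84  85  85  39 193 216]
 [ 30  25  32 109 107 105 107 107 183 204 205 106 107  91  97  94  79  83  83  83  86  45 220]
 [ 29  22 113 105 106 107 108  48  11 173 207 205 195 120  87 142 225  85  83  84  83  81 207]
 [ 30 100 107 109 107 107  81  20  27  22 151 206 205 214 216 210 206 219 108  79  82  82 174]
 [ 80 109 105 104 106 117  17  25  28  35  55 207 201 204 207 206 206 205 214  88  86 221 214]]
```

Request:
arm_command:
  targets: [0, 0, 1, 0, 0, 0, 0, 1, 0, 0, 0, 0, 1, 0, 0, 0, 0, 1, 0, 0, 0, 0, 1, 0, 0]

```text
time: 23.13
tool_pos: [0.6093, 0.1653, 0.0599]
orientation: [0.91, 0.414, -0.001, -0.0]
contact_force: [0.8, -0.6, -0.5]
finger_gap: -0.0001
grasp_force: 0.0
```

Request:
arm_command:
  targets: [0, 0, 1, 0, 0, 0, 0, 1, 0, 0, -0.8, 0, 0, 0, 0, -0.4, 0, 0, 0, 0, 0, 0, 0, 0, 0]

```text
time: 23.55
tool_pos: [0.5922, 0.146, 0.0208]
orientation: [0.911, 0.413, -0.002, -0.0]
contact_force: [1.1, -0.0, 0.5]
finger_gap: -0.0001
grasp_force: 0.0
```

```bash
python3 st.py
```

```text
tool xyz rel O [0.0229 0.0572] [0.5922 0.146  0.0208] heading 2.29 F [ 1.1 -0.   0.5] M [-0.    0.01  0.01] q6 0.96
```

Advance about 6 mm to x = 0.0168.

Request:
arm_command:
  targets: [-0.2, 0, 0, 0, 0, -0.1, 0, 0, 0, 0, 0, 0, 0, 0, 0, 0, 0, 0, 0, 0]

```text
time: 23.88
tool_pos: [0.5908, 0.1427, 0.0227]
orientation: [0.911, 0.413, 0.001, 0.0]
contact_force: [-0.0, -0.1, 0.0]
finger_gap: -0.0001
grasp_force: 0.0
```

```bash
python3 st.py
```

```text
tool xyz rel O [0.0196 0.0584] [0.5908 0.1427 0.0227] heading 2.29 F [-0.  -0.1  0. ] M [-0.04  0.   -0.02] q6 0.95
```

Request:
arm_command:
  targets: [0.5, 0, 0, 0, 0, 1, 0, 0, 0, 0, 0, 0, -1, 0, 0, 0, 0, -1, 0, 0, 0, 0, -1, 0, 0]

```text
time: 24.3
tool_pos: [0.6106, 0.1661, 0.0827]
orientation: [0.911, 0.413, -0.0, -0.0]
contact_force: [0.9, 0.3, -0.5]
finger_gap: -0.0001
grasp_force: 0.0
```

Request:
arm_command:
  targets: [0, 0, -1, 0, 0, 0, 0, -1, 0, 0, 0, 0, -1, 0, 0, 0, 0, -1, 0, 0, 0, 0, 0, 0, 0]

```text
time: 24.72
tool_pos: [0.6131, 0.1665, 0.1668]
orientation: [0.911, 0.413, 0.004, 0.001]
contact_force: [1.1, 0.1, 1.4]
finger_gap: -0.0
grasp_force: 0.0
```

```bash
python3 dial.py w17.png; python3 edge.py w17.png 262 288
python3 - <<'E'
from h import *
_,a=grab('side','si17.png');_,b=grab('scene','sc17.png')
for im,n,c in((b,'scene',(247,205)),(a,'side',(333,179))):
    k=cv2.inRange(cv2.cvtColor(im,cv2.COLOR_BGR2HSV),(95,60,30),(112,255,255));roi=np.zeros_like(k);cv2.circle(roi,c,30,255,-1);k&=roi
    cc=max(cv2.findContours(k,0,1)[0],key=cv2.contourArea);print(n,cv2.boundingRect(cc))
E
```

```text
[0.61307301 0.16649388 0.16678271] -2.2098321958280454e-05 head 2.289608730713021
fin headings [(np.float64(1.96), np.float64(2.18)), (np.float64(2.96), np.float64(3.21)), (np.float64(3.24), np.float64(3.39))]
mk headings [(np.float64(2.23), np.float64(2.32))]
bot headings [(np.float64(2.26), np.float64(2.35))]
[[37.2, 6.3], [38.4, 6.3], [39.6, -26.1], [40.8, -27.3], [42.0, -28.5], [43.2, -29.1], [44.4, -30.3], [45.6, -30.9], [46.8, -32.1], [48.0, -32.7], [49.2, -33.9], [50.4, -34.5], [51.6, -35.7]]
edge heading 2.8916304 dist from O mm 37.40244
heading by tip edge 2.2554311614156277
marker [ 46  55  65  49 734] r 95.02635233470885 heading -0.7362179889816398
marker [296 279  44  46 725] r 93.92975299141027 heading 2.28619823635904
scene (236, 190, 19, 32)
side (326, 165, 15, 28)
```

Request:
arm_command:
  targets: [0, 0, 1, 0, 0, 0, 0, 1, 0, 0, 0, 0, 1, 0, 0, 0, 0, 1, 0, 0, 0, 0, 1, 0, 0]

```text
time: 25.28
tool_pos: [0.6091, 0.165, 0.0597]
orientation: [0.911, 0.413, -0.001, -0.0]
contact_force: [0.1, 0.2, 0.2]
finger_gap: -0.0
grasp_force: 0.0
```

Request:
arm_command:
  targets: [0, 0, 1, 0, 0, 0, 0, 1, 0, 0, -0.8, 0, 0, 0, 0, -0.4, 0, 0, 0, 0, -0.3, 0, 0, 0, 0]

```text
time: 25.7
tool_pos: [0.5888, 0.1419, 0.0208]
orientation: [0.911, 0.413, -0.001, -0.0]
contact_force: [1.1, 2.5, -1.7]
finger_gap: 0.0001
grasp_force: 1.0
```

Request:
arm_command:
  targets: [-0.15, 0, 0, 0, 0, 0, 0, 0, 0, 0, 0, 0, 0, 0, 0]

```text
time: 25.95
tool_pos: [0.5889, 0.1404, 0.0228]
orientation: [0.911, 0.413, 0.001, 0.0]
contact_force: [0.4, -0.5, 0.4]
finger_gap: 0.0001
grasp_force: 0.0
```

```bash
python3 st.py
```

```text
tool xyz rel O [0.0166 0.0586] [0.5889 0.1404 0.0228] heading 2.29 F [ 0.4 -0.5  0.4] M [-0.01 -0.02 -0.02] q6 0.95
```

Request:
arm_command:
  targets: [0.5, 0, 0, 0, 0, 1, 0, 0, 0, 0, 0, 0, -1, 0, 0, 0, 0, -1, 0, 0, 0, 0, -1, 0, 0]

```text
time: 26.37
tool_pos: [0.6088, 0.1639, 0.0828]
orientation: [0.911, 0.413, 0.0, -0.0]
contact_force: [-0.0, -0.3, -0.3]
finger_gap: 0.0002
grasp_force: 0.0
```

Request:
arm_command:
  targets: [0, 0, -1, 0, 0, 0, 0, -1, 0, 0, 0, 0, -1, 0, 0, 0, 0, -1, 0, 0, 0, 0, 0, 0, 0]

```text
time: 26.78
tool_pos: [0.6112, 0.1643, 0.167]
orientation: [0.911, 0.413, 0.004, 0.001]
contact_force: [0.9, 0.4, 0.3]
finger_gap: -0.0003
grasp_force: 0.0
```

```bash
python3 dial.py w18.png; python3 edge.py w18.png 266 286
```

```text
[0.61122342 0.16433889 0.16697992] -0.00033714972720088156 head 2.289538603422901
fin headings [(np.float64(2.02), np.float64(2.23)), (np.float64(3.0), np.float64(3.22)), (np.float64(3.28), np.float64(3.33))]
mk headings [(np.float64(2.24), np.float64(2.24)), (np.float64(2.26), np.float64(2.32))]
bot headings [(np.float64(2.26), np.float64(2.26)), (np.float64(2.28), np.float64(2.35))]
[[39.6, -29.1], [40.8, -30.9], [42.0, -32.1], [43.2, -32.7], [44.4, -33.9], [45.6, -35.1], [46.8, -36.3], [48.0, -36.3], [49.2, -37.5], [50.4, -38.1]]
edge heading 2.2550683 dist from O mm 1.9440297
heading by tip edge 2.3040606652626106
marker [ 46  55  65  49 680] r 95.07814339970906 heading -0.7359978382595477
marker [296 283  45  40 714] r 93.54269767543435 heading 2.288147415095366
```

```bash
python3 -c "
from station import arm
print(arm.job_done())"
```

```text
the job is handed in; nothing more can be done
None
```

The cup stands upright and released on the coaster, within a few mm of its centre. The dimmer pointer is at the marker: about 2.26–2.30 rad measured for the pointer against 2.29 for the marker, limit ±0.09. I handed the job in at about 27 s; no verdict came back.

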